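Weigh the solder spools on the beam balance

ROBOT

A 6-joint arm with a two-finger parallel gripper is mounted at the origin on the work surface. World frame = base frame: x ahead of the robot, y to its left, z up, the work surface at z = 0. Lengths are in m, angles in rad, forces in N, time in s.
With the tool pointing down it reaches from about 0.325 to 0.9 m from the base axis. Payload 3.5 kg.
Tool frame: the origin (TCP) lies on the centre line of the jaws, within the pads' length; the fingertips stand 17 mm ahead of it and the grasp point (between the pads) lies 2 mm behind it (arm.tip_reach is the distance from the TCP to the fingertips, in m); z points along the fingers, y is the line along which they close (so a half turn about z gives the same grasp; the last joint's range is limited). The gripper opens to 85 mm and grips with 20 to 120 N. Pads are 22 mm wide; open, the fingers measure 114 mm over their backs; the gripper's body (76 mm by 85 mm) begins 54 mm behind the grasp point. The pads swing forward as they close: fully open they stand 13 mm farther back than shut.
Start: joints at [-1.324, 0.276, -0.026, 1.268, 0, 1.467], TCP at [0.214, -0.587, 0.248] pointing down, gripper open.
Joint ranges: [-3.12, 3.12], [-0.85, 1.88], [-1.08, 1.24], [-1.95, 2.15], [-1.57, 1.53], [-3.14, 3.14]. Speed limits (rad/s): [2.57, 2.57, 3.14, 3.14, 3.14, 3.14].

INTERFACE

Orientations are given as a rotation vector (axis times angle).
In Python, from workcell import arm gives the robot as it stands.
- The arm moves only by the tool play_rows, never from a script. Its argument "motion" is a list of rows, each an object of numbers: "x", "y", "z": the shift along the tool's x, y, z scaled (see below); "rx", "ry", "rz": the turn, a rotation vector about the tool's x, y, z scaled (see below). In form: [{"x": .., "y": .., "z": .., "rx": .., "ry": .., "rz": ..}, ...]. A call has 1 to 12 rows; each row shifts and turns the commanded pose from where the row before left it, along the tool's axes as they then stand; what a row does not reach is not made up. The controller multiplies each number of a shift by 0.04 m and each number of a turn by 0.12 rad. A row lasts 1/12 s, in which the tool goes at most 41.7 mm and 7.16 degrees, less where a joint would pass 70% of its speed; a pose out of reach is approached as far as the arm can. A call with a number of a shift or a turn outside -1 to 1 is refused whole. A call with a gripper value outside its range is refused whole. "grip" is the opening, from 0 (shut) to 1 (fully open), set as the call begins (left out, the last holds). The fingers move at their own pace and stop on an object; "grip_force" is the grip in N (left out, the last holds). Time passes only in rows, so rows that do not move let the fingers close. It gives the time, the measured TCP pose, the force, the opening and the grip force at its end, in the units of the state.
- arm.get_obs(): the state, without advancing time (a new reading comes with each control period).
- arm.grab_frame(name): name is "scene" or "top"; returns (picture, depth): 480x640x3 uint8, red, green, blue; 480x640 float32, m along the optical axis (not along the pixel's ray), 0 where there is no reading.
- arm.calibration(name): a dict with "K" (3x3 intrinsics, pixels), "world_from_camera" (4x4, takes a point from camera to world coordinates). Camera axes: x right, y up, looking along -z (the intrinsics and any distortion apply to the point x, -y, -z); pixel columns grow to the right and rows downward; lengths in m; the calibration is good to about 2 mm. A picture is of the moment at which its call begins. calibration takes no time and is no camera call.
- arm.close_job(): hands the job in; it is judged then, once.
Trained networks look in the newest picture that a camera, given by its name, has taken for a name from the list of things; names that differ only in an ending like _2 or _b are one class to them, and where a whole thing is asked for, a point or a joint stands for the part that bears it (a point fixed in the world has none). Each returns a list of dicts, best first, with "p" (0 to 1); they miss things now and then, are a little off and sometimes report something else, mostly with a low value. They report only what shows in the picture. A call takes as long as a camera call.
- arm.regions_of(camera, query): "pixels" (480x640 bool, what is visible of it) and "at" ([column, row] in pixels, amid what is visible of it).
The state is a dict: "time": time; "qpos": joint angles; "dq": joint speeds; "tau": joint torques, N m; "tool_pos": TCP position; "tool_rot": TCP orientation; "ft_force": force on the tool from outside, world axes, zero at the start; "ft_torque": the same for the moment, N m; "grip_width": finger opening in m; "gripper_force": force on a finger pad.
Only numpy, scipy, OpenCV 4.12 (cv2) and the standard library are available. Lean on these libraries where they do the work, as an engineer would, in place of code of your own. Each camera call takes 0.05 s, during which the arm holds its last target. There are 200 camera calls.

TASK

Weigh all the solder spools together against the brass check weight: with the beam still arrested, stand every spool upright on the balance's long narrow tray and the weight on its square pan, then swing the red lever fully over to release the beam, leave it until it has tipped to its heavier side and rested there for a couple of seconds, and bring the lever fully back so that the loaded beam is level and arrested again. Then tidy up: stand every spool flat on the sloping wooden rack and put the weight back in the middle of its round rubber pad. Never touch the spools or the weight while the beam is released, and leave the other things on the table where they lie.

Things in the scene. Friction and masses are not known exactly. Their poses are not given: they have to be found in the camera images.
- spool_a: Spool of solder wire with orange flanges, standing on its flat flange: cylinder 46 mm diameter, 30 mm high, about 125 g; two to three of the four spools are present. Origin: centre of its underside, z up through the top flange; its yaw does not matter.
- spool_b: Spool of solder wire with blue flanges, standing on its flat flange: cylinder 46 mm diameter, 30 mm high, about 125 g; two to three of the four spools are present. Origin: centre of its underside, z up through the top flange; its yaw does not matter.
- spool_c: Spool of solder wire with white flanges, blue centre label, standing on its flat flange: cylinder 46 mm diameter, 30 mm high, about 125 g; two to three of the four spools are present. Origin: centre of its underside, z up through the top flange; its yaw does not matter.
- spool_d: Spool of solder wire with green flanges, standing on its flat flange: cylinder 46 mm diameter, 30 mm high, about 125 g; two to three of the four spools are present. Origin: centre of its underside, z up through the top flange; its yaw does not matter.
- weight: Brass check weight, about 305 g: round body 42 mm diameter, 26 mm high, carrying a round knob 22 mm diameter from 26 to 46 mm height (grip the knob). Origin: centre of its underside, z up.
- pad: Round black rubber pad, 70 mm diameter, 4 mm thick, fixed to the table: home of the weight. Origin: centre of its underside, on the table.
- scale: Base of the beam balance, fixed to the table: grey foot 200 x 150 mm, 30 mm high, with a central fork in which the beam is hinged 85 mm above the table. Origin: on the table below the beam's hinge; x points away from the robot at yaw 0 (the lever is on the -x side), y along the level beam towards the tray.
- tray (a point): Centre of the upper face of the narrow flat aluminium tray on the beam's +y end, 125 mm from the hinge and about 100 mm above the table: 170 mm long in x, 44 mm wide in y, 6 mm thick, no rim, open below at both long sides. Moves with the beam; z is its normal. The spools stand in a row along x.
- pan (a point): Centre of the upper face of the square aluminium pan on the beam's -y end, same height as the tray: 100 x 100 mm with a rim 6 mm high and 3 mm thick. Moves with the beam; z is its normal.
- beam (a joint): Tilt of the beam (rad): 0 level, positive when the tray end is up and the pan end down, stops at -0.09 and 0.09. Swings freely to its heavier side when released; held within about 0.02 of level when arrested.
- lever (a joint): Arrest lever (rad): 0 = arrested (leaning towards the robot, to the scale's -x), 1.0 = fully released (leaning away, +x); hard stops at both. Two lifting pads under the beam follow it: 10 mm down at 1.0. It has friction, about 1.5 N at the knob, and stays where it is left.
- lever_knob (a point): Centre of the red ball, 24 mm diameter, on the end of the arrest lever's steel rod (10 mm thick).
- lever_hinge (a point): Centre of the lever's hinge, 45 mm above the table, 100 mm from the beam hinge on the scale's -x side. The lever turns about the scale's y axis; the ball is 85 mm from here, 0.5 rad to the -x side of vertical at joint 0 and 0.5 rad to the +x side at joint 1.0.
- rack: Sloping wooden rack, fixed to the table. Origin: on the table below the deck's centre, z up; x points up the slope, horizontally (away from the robot at yaw 0), y along its length.
- rack_deck (a point): Centre of the rack's sloping deck face, 35 mm above the table; x up the slope, y along the rack, z the deck's normal. Deck 76 mm (x) by 220 mm (y), tilted 12 degrees, with a lip 6 mm high along its lower (-x) edge, its inner face at x = -38 mm. The spools stand side by side along y, flat on the deck; they do not slide.
- cutters: Bystander: black wire cutters lying flat, 120 mm long.
- pen: Bystander: brass pen-shaped solder dispenser lying flat, 125 mm long, 15 mm high. Origin: centre of its underside.
- goggles: Bystander: clear safety goggles with black temples, about 140 x 140 mm, 40 mm high.
- tin: Bystander: round flat tip-cleaner tin, 48 mm diameter, 18 mm high.

How it is judged:
On the way, in this order (a step that is already met when the one before it is completed fails the run):
1. every spool stands on the tray and the weight on the pan, with the beam arrested (x of spool_a in the frame of tray between -0.08 and 0.08 m and y of spool_a in the frame of tray between -0.018 and 0.018 m and z of spool_a in the frame of tray between -0.006 and 0.006 m and angle between the z axis of each of spool_a, spool_b, spool_c, spool_d and the z axis of tray, either way round below 0.12 rad and x of spool_b in the frame of tray between -0.08 and 0.08 m and y of spool_b in the frame of tray between -0.018 and 0.018 m and z of spool_b in the frame of tray between -0.006 and 0.006 m and x of spool_c in the frame of tray between -0.08 and 0.08 m and y of spool_c in the frame of tray between -0.018 and 0.018 m and z of spool_c in the frame of tray between -0.006 and 0.006 m and x of spool_d in the frame of tray between -0.08 and 0.08 m and y of spool_d in the frame of tray between -0.018 and 0.018 m and z of spool_d in the frame of tray between -0.006 and 0.006 m and x of weight in the frame of pan between -0.04 and 0.04 m and y of weight in the frame of pan between -0.04 and 0.04 m and z of weight in the frame of pan between -0.006 and 0.006 m and angle between the z axis of weight and the z axis of pan, either way round below 0.15 rad and value of joint lever below 0.1 rad and value of joint beam between -0.03 and 0.03 rad), for 0.2 s.
2. the lever is over and the loaded beam has tipped to its heavier side and rests there for a second (x of spool_a in the frame of tray between -0.08 and 0.08 m and y of spool_a in the frame of tray between -0.018 and 0.018 m and z of spool_a in the frame of tray between -0.006 and 0.006 m and angle between the z axis of each of spool_a, spool_b, spool_c, spool_d and the z axis of tray, either way round below 0.12 rad and x of spool_b in the frame of tray between -0.08 and 0.08 m and y of spool_b in the frame of tray between -0.018 and 0.018 m and z of spool_b in the frame of tray between -0.006 and 0.006 m and x of spool_c in the frame of tray between -0.08 and 0.08 m and y of spool_c in the frame of tray between -0.018 and 0.018 m and z of spool_c in the frame of tray between -0.006 and 0.006 m and x of spool_d in the frame of tray between -0.08 and 0.08 m and y of spool_d in the frame of tray between -0.018 and 0.018 m and z of spool_d in the frame of tray between -0.006 and 0.006 m and x of weight in the frame of pan between -0.04 and 0.04 m and y of weight in the frame of pan between -0.04 and 0.04 m and z of weight in the frame of pan between -0.006 and 0.006 m and angle between the z axis of weight and the z axis of pan, either way round below 0.15 rad and value of joint lever above 0.85 rad and (value of joint beam above 0.035 rad or value of joint beam below -0.035 rad) and velocity of joint beam between -0.02 and 0.02 rad/s), for 1 s.
3. the lever is back and the beam, still loaded, is level and arrested (all of step 1), for 0.2 s.
At the end, for the whole second after the job is handed in: Every spool stands flat on the sloping deck (underside within 6 mm of it, within 7 degrees of its normal, centre on the deck), the weight stands upright within 25 mm of its pad's centre, the lever is within 0.1 rad of arrested and the beam within 0.03 rad of level, all at rest (x of spool_a in the frame of rack_deck between -0.038 and 0.03 m and y of spool_a in the frame of rack_deck between -0.105 and 0.105 m and z of spool_a in the frame of rack_deck between -0.006 and 0.006 m and angle between the z axis of each of spool_a, spool_b, spool_c, spool_d and the z axis of rack_deck, either way round below 0.12 rad and linear speed of each of spool_a, spool_b, spool_c, spool_d, weight below 0.02 m/s and x of spool_b in the frame of rack_deck between -0.038 and 0.03 m and y of spool_b in the frame of rack_deck between -0.105 and 0.105 m and z of spool_b in the frame of rack_deck between -0.006 and 0.006 m and x of spool_c in the frame of rack_deck between -0.038 and 0.03 m and y of spool_c in the frame of rack_deck between -0.105 and 0.105 m and z of spool_c in the frame of rack_deck between -0.006 and 0.006 m and x of spool_d in the frame of rack_deck between -0.038 and 0.03 m and y of spool_d in the frame of rack_deck between -0.105 and 0.105 m and z of spool_d in the frame of rack_deck between -0.006 and 0.006 m and horizontal distance between weight and pad below 0.025 m and z of weight in the frame of pad between -0.002 and 0.01 m and angle between weight's own z axis and vertical below 0.15 rad and value of joint lever below 0.1 rad and value of joint beam between -0.03 and 0.03 rad); the robot touches nothing.
It fails at once if a spool or the weight is touched by the fingers while the beam is released (lever past 0.3) (value of joint lever above 0.3 rad and (contact force between the fingers and spool_a above 0.3 N or contact force between the fingers and spool_b above 0.3 N or contact force between the fingers and spool_c above 0.3 N or contact force between the fingers and spool_d above 0.3 N or contact force between the fingers and weight above 0.3 N)).
It fails at once if a bystander (cutters, pen, goggles, tin) is moved by more than 30 mm (distance of any of cutters, pen, goggles, tin from where it was at the start of the episode above 0.03 m).
Of spool_a, spool_b, spool_c, spool_d only 2 to 3 are there at a start; the rules pass over those that are not, and their reading is None.
At some moment in a run one of weight may be knocked a few centimetres aside while the robot is not near it.
Once in a run the grip may slacken for a moment while it holds something.
It also fails if it takes over 210 s, if anything falls off the work surface, if the arm or the gripper's body presses on something with over 40 N, if the wrist force passes 120 N, or if a joint passes its speed limit or range.

## Working session

There is one attempt and no reset: what is moved stays moved. The work goes in short steps, Python scripts to look and compute and a tool call to move; the robot and the scene stay as the last step left them, time stands still between calls to the robot, and variables do not carry over. Pictures are saved under pics/ and viewed, at most 14 in all, crops included, and the job is handed in when it is done.

Besides the shell and the picture viewer there is one more tool, called after ">>>" as name(argument=value, ...) on one line, values as JSON. play_rows: Moves the arm, as the interface text tells. Its arguments: {"type":"object","properties":{"motion":{"type":"array","items":{"type":"object","properties":{"x":{"type":"number","minimum":-1,"maximum":1},"y":{"type":"number","minimum":-1,"maximum":1},"z":{"type":"number","minimum":-1,"maximum":1},"rx":{"type":"number","minimum":-1,"maximum":1},"ry":{"type":"number","minimum":-1,"maximum":1},"rz":{"type":"number","minimum":-1,"maximum":1}}}},"grip":{"type":"number"},"grip_force":{"type":"number"}},"required":["motion"]}

```bash
mkdir -p pics; ls; cat > h.py <<'E'
import numpy as np, cv2
from workcell import arm
from scipy.spatial.transform import Rotation as R
def snap(c,fn=None):
    im,d=arm.grab_frame(c)
    if fn: cv2.imwrite('pics/'+fn,im[:,:,::-1])
    return im,d
def cloud(c,d):
    k=arm.calibration(c);K=k['K'];T=np.array(k['world_from_camera'])
    v,u=np.mgrid[0:480,0:640]
    P=np.stack([(u-K[0][2])/K[0][0]*d,-(v-K[1][2])/K[1][1]*d,-d],-1)
    W=P@T[:3,:3].T+T[:3,3]
    W[d<=0]=np.nan
    return W
E
python3 - <<'E'
from h import *
o=arm.get_obs();print(o['time'],o['tool_pos'],R.from_rotvec(o['tool_rot']).as_matrix().round(3),o['grip_width'],arm.tip_reach)
for c in('top','scene'):
    im,d=snap(c,c+'0.png');np.save(c+'_d.npy',d)
    W=cloud(c,d)
    k=arm.calibration(c);print(c,k)
    for q in ['spool_a','weight','pad','scale','tray','pan','lever_knob','rack','cutters','pen','goggles','tin']:
        for r in arm.regions_of(c,q):
            if r['p']<.3: continue
            m=r['pixels']; p=W[m]; p=p[~np.isnan(p[:,0])]
            if len(p)<5: continue
            hi=np.percentile(p[:,2],90); t=p[p[:,2]>hi-.006]
            print(c,q,round(r['p'],2),np.round(r['at']),m.sum(),'med',np.median(p,0).round(3),'top',((np.percentile(t,2,0)+np.percentile(t,98,0))/2).round(3),'ext',(np.percentile(t,98,0)-np.percentile(t,2,0)).round(3), im[m].mean(0).round())
E
```

```text
pics
0.0 [ 0.21397807 -0.58642893  0.24713803] [[ 0.939  0.343 -0.001]
 [ 0.343 -0.939  0.002]
 [ 0.    -0.002 -1.   ]] 0.0850009420641536 0.017
top {'K': array([[562.27897503,   0.        , 304.08616928],
       [  0.        , 562.27897503, 242.43131745],
       [  0.        ,   0.        ,   1.        ]]), 'world_from_camera': array([[-1.31995667e-02,  9.92624844e-01, -1.20505975e-01,
         4.44306948e-01],
       [-9.99912491e-01, -1.32099375e-02,  7.12822728e-04,
         1.73809668e-02],
       [-8.84310859e-04,  1.20504839e-01,  9.92712346e-01,
         1.20132477e+00],
       [ 0.00000000e+00,  0.00000000e+00,  0.00000000e+00,
         1.00000000e+00]])}
top spool_a 0.97 [124. 316.] 478 med [0.438 0.388 0.029] top [0.438 0.391 0.031] ext [0.041 0.041 0.008] [159.  98.  74.]
top spool_a 0.71 [192. 245.] 400 med [0.587 0.25  0.03 ] top [0.588 0.253 0.031] ext [0.04  0.04  0.008] [ 85.  98. 126.]
top spool_a 0.54 [364. 238.] 5492 med [ 0.588 -0.099  0.1  ] top [ 0.589 -0.059  0.104] ext [0.146 0.316 0.011] [149. 146. 158.]
top weight 0.74 [383. 315.] 332 med [ 0.434 -0.139  0.
[... 3308 characters left out ...]
 -0.043  0.101] top [ 0.454 -0.043  0.13 ] ext [0.017 0.02  0.01 ] [111.  56.  45.]
scene rack 0.63 [143. 241.] 4006 med [ 0.498 -0.349  0.032] top [ 0.5   -0.346  0.039] ext [0.047 0.21  0.009] [127.  98.  55.]
scene cutters 0.85 [422. 313.] 655 med [0.769 0.177 0.011] top [0.747 0.18  0.012] ext [0.063 0.105 0.007] [40. 32. 28.]
scene pen 0.65 [340. 193.] 331 med [0.399 0.108 0.012] top [0.405 0.118 0.014] ext [0.057 0.1   0.008] [129.  97.  33.]
scene goggles 0.98 [302. 352.] 1435 med [ 0.805 -0.07   0.038] top [ 0.838 -0.039  0.038] ext [0.164 0.172 0.007] [62. 42. 34.]
scene tin 0.72 [465. 277.] 442 med [0.703 0.291 0.018] top [0.699 0.294 0.019] ext [0.043 0.042 0.006] [130. 113.  62.]
```

View pics/top0.png

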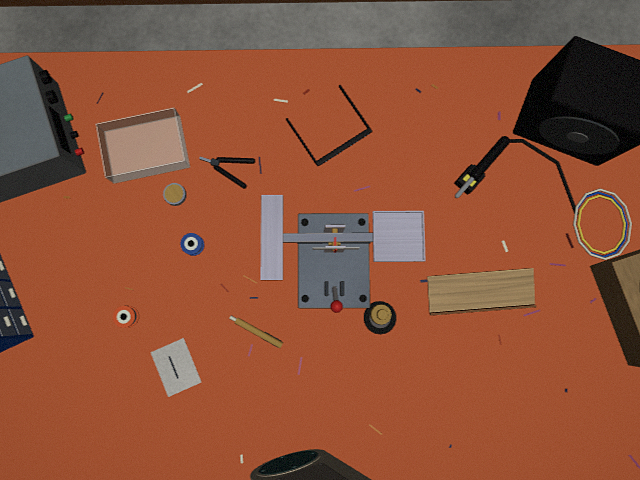

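View pics/scene0.png

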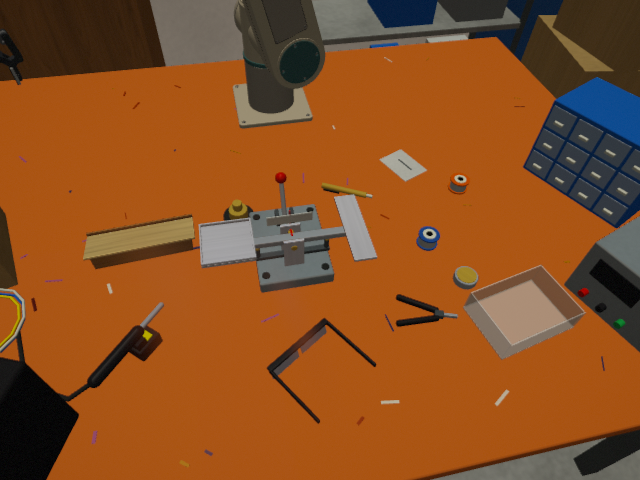

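```bash
python3 - <<'E'
from h import *
for c in('top','scene'):
    d=np.load(c+'_d.npy');W=cloud(c,d)
    ok=~np.isnan(W[...,0])
    for n,(x0,x1,y0,y1,z0,z1) in dict(plate=(.45,.75,.03,.13,.09,.108),pan=(.5,.7,-.26,-.1,.09,.115),deck=(.38,.60,-.5,-.22,.015,.06),pad=(.36,.5,-.2,-.1,.002,.008),weight=(.37,.5,-.2,-.1,.02,.055),foot=(.44,.75,-.2,.1,.024,.036)).items():
        m=ok&(W[...,0]>x0)&(W[...,0]<x1)&(W[...,1]>y0)&(W[...,1]<y1)&(W[...,2]>z0)&(W[...,2]<z1)
        p=W[m]
        r=cv2.minAreaRect((p[:,:2]*1000).astype(np.float32))
        A=np.c_[p[:,:2],np.ones(len(p))];q=np.linalg.lstsq(A,p[:,2],rcond=None)[0]
        print(c,n,len(p),np.round(r[0],1),np.round(r[1],1),round(r[2],2),'z',np.median(p[:,2]).round(4),'plane',q.round(3))
E
```

```text
top plate 2028 [590.7  66.2] [ 71.6 168.3] 89.84 z 0.0987 plane [-0.     0.039  0.096]
top pan 2710 [ 587.9 -160.3] [119.5 100.1] 89.32 z 0.1019 plane [ 0.    -0.028  0.097]
top deck 4184 [ 479.4 -349.4] [ 81.1 221.9] 3.72 z 0.035 plane [ 0.186  0.011 -0.05 ]
top pad 889 [ 429.3 -150.6] [ 99.3 138.3] 89.23 z 0.0037 plane [0.003 0.01  0.004]
top weight 542 [ 457.  -123.5] [95.6 42.1] 37.93 z 0.0306 plane [-0.037 -0.089  0.039]
top foot 5414 [545.8 -65.5] [190.7 206.7] 89.32 z 0.0302 plane [ 0.    -0.001  0.03 ]
scene plate 1571 [590.4  67. ] [ 73.5 173.3] 89.65 z 0.0985 plane [-0.001  0.053  0.095]
scene pan 2444 [ 589.  -159.1] [118.2 104.5] 89.03 z 0.1015 plane [-0.003 -0.028  0.099]
scene deck 3480 [ 478.2 -347.5] [ 86.  220.1] 3.6 z 0.0332 plane [0.058 0.003 0.006]
scene pad 143 [ 400.9 -152.3] [98.3 82.3] 86.62 z 0.0033 plane [ 0.032  0.007 -0.008]
scene weight 396 [ 456.4 -123.2] [91.1 40.4] 39.65 z 0.0303 plane [-0.185  0.049  0.123]
scene foot 3129 [545.6 -63.4] [191.7 211. ] 89.96 z 0.0299 plane [-0.002  0.001  0.031]
```

Two spools are present: orange at top (124,316) and blue at (192,245). The tray is at (272,237), the pan at (399,236), the red lever ball at (336,306), the weight on its pad at (380,317) and the rack at (482,291). I'll refine these positions before moving.

```bash
cat >> h.py <<'E'
def box(W,x0,x1,y0,y1,z0,z1):
    m=~np.isnan(W[...,0])&(W[...,0]>x0)&(W[...,0]<x1)&(W[...,1]>y0)&(W[...,1]<y1)&(W[...,2]>z0)&(W[...,2]<z1)
    return m
def ctr(p): 
    a,b=np.percentile(p,1,0),np.percentile(p,99,0); return ((a+b)/2).round(4),(b-a).round(4)
def obs():
    o=arm.get_obs();M=R.from_rotvec(o['tool_rot']).as_matrix()
    print('t',round(o['time'],2),'p',np.round(o['tool_pos'],4),'x',M[:,0].round(3),'z',M[:,2].round(3),'q',np.round(o['qpos'],2),'F',np.round(o['ft_force'],1),'w',round(o['grip_width'],4),'g',np.round(o['gripper_force'],1)); return o
E
python3 - <<'E'
from h import *
for c in('top','scene'):
    d=np.load(c+'_d.npy');W=cloud(c,d);im=cv2.imread('pics/%s0.png'%c)
    p=W[box(W,.45,.75,.05,.13,.092,.108)];print(c,'tray',ctr(p[p[:,1]>.06]), len(p))
    p=W[box(W,.45,.75,-.26,-.115,.09,.104)];print('pan',ctr(p))
    p=W[box(W,.45,.75,-.26,-.115,.104,.112)];print('panrim',ctr(p))
    p=W[box(W,.40,.48,-.18,-.1,.042,.055)];print('knob',ctr(p))
    p=W[box(W,.40,.48,-.08,-.0,.11,.14)];print('ball',ctr(p),p.max(0))
    m=box(W,.36,.5,-.2,-.095,-.003,.010)&(im.max(2)<70);p=W[m]
    print('pad',ctr(p),len(p),cv2.minEnclosingCircle((p[:,:2]*1000).astype(np.float32)))
    for n,x,y in(('or',.438,.391),('bl',.588,.253)):
        p=W[box(W,x-.04,x+.04,y-.04,y+.04,.022,.04)];print(n,ctr(p))
    p=W[box(W,.52,.66,-.1,0,.08,.2)];print('fork',p.min(0),p.max(0)); p=p[p[:,2]>.108];print(ctr(p),len(p))
    # deck robust plane
    p=W[box(W,.38,.60,-.47,-.23,.02,.06)]
    for _ in range(6):
        A=np.c_[p[:,:2],np.ones(len(p))];q=np.linalg.lstsq(A,p[:,2],rcond=None)[0];r=p[:,2]-A@q;p=p[abs(r)<.004]
    print('deck',q,len(p),cv2.minAreaRect((p[:,:2]*1000).astype(np.float32)),'tilt',np.degrees(np.arctan(np.hypot(*q[:2]))),'yaw',np.degrees(np.arctan2(q[1],q[0])),'z at .48,-.348',q@[.48,-.348,1])
E
```

```text
top tray (array([0.5903, 0.0811, 0.0985]), array([0.1667, 0.0415, 0.0099])) 1945
pan (array([ 0.5884, -0.1682,  0.0998]), array([0.0923, 0.0968, 0.0082]))
panrim (array([ 0.5877, -0.1696,  0.1076]), array([0.1   , 0.1   , 0.0071]))
knob (array([ 0.4355, -0.1407,  0.0488]), array([0.0202, 0.0185, 0.0112]))
ball (array([ 0.4524, -0.0434,  0.129 ]), array([0.0227, 0.021 , 0.0157])) [ 0.46378091 -0.0328203   0.13762774]
pad (array([ 0.4281, -0.1405,  0.0042]), array([0.065 , 0.0656, 0.0103])) 428 ((428.5487060546875, -140.52781677246094), 34.430908203125)
or (array([0.4374, 0.3911, 0.03  ]), array([0.043 , 0.0427, 0.0111]))
bl (array([0.5876, 0.2534, 0.0303]), array([0.0439, 0.0422, 0.0103]))
fork [ 0.55854023 -0.09907388  0.08010826] [ 6.15669096e-01 -3.49492004e-04  1.33340180e-01]
(array([ 0.5625, -0.0447,  0.1189]), array([0.007 , 0.0885, 0.0217])) 113
deck [ 0.19816011  0.01178509 -0.05572121] 3640 ((479.28460693359375, -348.76605224609375), (80.9065933227539, 220.65634155273438), 3.6884024143218994) tilt 11.227835386694343 yaw 3.4035178017616534 z at .48,-.348 0.035294427561836574

[... 394 characters left out ...]
21 -0.03214854  0.13599119]
pad (array([ 0.4246, -0.14  ,  0.0041]), array([0.034 , 0.065 , 0.0062])) 77 ((427.8253479003906, -140.2838134765625), 34.044654846191406)
or (array([0.4386, 0.3916, 0.0281]), array([0.0444, 0.0428, 0.0095]))
bl (array([0.5878, 0.2549, 0.029 ]), array([0.0436, 0.0427, 0.0084]))
fork [ 0.55611638 -0.09965203  0.08023751] [ 6.16310177e-01 -2.51799717e-05  1.35354216e-01]
(array([ 0.5642, -0.0436,  0.1188]), array([0.0062, 0.0866, 0.0213])) 325
deck [ 0.16248348  0.01146799 -0.03960738] 2124 ((478.1717834472656, -347.52679443359375), (85.99232482910156, 220.12109375), 3.6031646728515625) tilt 9.251525785339707 yaw 4.037208746989337 z at .48,-.348 0.034393824110456224
```

>>> play_rows(motion=[{"rz": -1}, {"rz": -1}, {"rz": -1}, {"rz": -1}, {"rz": -1}, {"rz": -1}, {"rz": -1}, {"rz": -1}, {"rz": -1}, {"rz": -1}, {"rz": -1}, {"rz": -1}], grip=1)

```text
schema error: expected keys x, y, z, rx, ry, rz
```

>>> play_rows(motion=[{"x": 0, "y": 0, "z": 0, "rx": 0, "ry": 0, "rz": -1}, {"x": 0, "y": 0, "z": 0, "rx": 0, "ry": 0, "rz": -1}, {"x": 0, "y": 0, "z": 0, "rx": 0, "ry": 0, "rz": -1}, {"x": 0, "y": 0, "z": 0, "rx": 0, "ry": 0, "rz": -1}, {"x": 0, "y": 0, "z": 0, "rx": 0, "ry": 0, "rz": -1}, {"x": 0, "y": 0, "z": 0, "rx": 0, "ry": 0, "rz": -1}, {"x": 0, "y": 0, "z": 0, "rx": 0, "ry": 0, "rz": -1}, {"x": 0, "y": 0, "z": 0, "rx": 0, "ry": 0, "rz": -1}, {"x": 0, "y": 0, "z": 0, "rx": 0, "ry": 0, "rz": -1}, {"x": 0, "y": 0, "z": 0, "rx": 0, "ry": 0, "rz": -1}, {"x": 0, "y": 0, "z": 0, "rx": 0, "ry": 0, "rz": -1}, {"x": 0, "y": 0, "z": 0, "rx": 0, "ry": 0, "rz": -1}], grip=1, grip_force=50)

```text
time: 2.3
tool_pos: [0.2142, -0.5872, 0.2483]
tool_rot: [1.958, 2.457, -0.0]
ft_force: [0.5, -0.2, -0.0]
grip_width: 0.0852
gripper_force: 0.0
```

>>> play_rows(motion=[{"x": 0, "y": 0, "z": 0, "rx": 0, "ry": 0, "rz": -1}, {"x": 0, "y": 0, "z": 0, "rx": 0, "ry": 0, "rz": -1}, {"x": 0, "y": 0, "z": 0, "rx": 0, "ry": 0, "rz": -1}, {"x": 0, "y": 0, "z": 0, "rx": 0, "ry": 0, "rz": -1}, {"x": 0, "y": 0, "z": 0, "rx": 0, "ry": 0, "rz": -1}, {"x": 0, "y": 0, "z": 0, "rx": 0, "ry": 0, "rz": -1}, {"x": 0, "y": 0, "z": 0, "rx": 0, "ry": 0, "rz": -1}, {"x": 0, "y": 0, "z": 0, "rx": 0, "ry": 0, "rz": -1}, {"x": 0, "y": 0, "z": 0, "rx": 0, "ry": 0, "rz": -1}, {"x": 0, "y": 0, "z": 0, "rx": 0, "ry": 0, "rz": -1}, {"x": 0, "y": 0, "z": 0, "rx": 0, "ry": 0, "rz": -1}, {"x": 0, "y": 0, "z": 0, "rx": 0, "ry": 0, "rz": -0.26}])

```text
time: 3.3
tool_pos: [0.2142, -0.5872, 0.2483]
tool_rot: [-0.006, 3.142, -0.0]
ft_force: [0.3, -1.5, -0.9]
grip_width: 0.0857
gripper_force: 0.0
```

```bash
python3 -c "
from h import *
obs()"
```

```text
t 3.3 p [ 0.2142 -0.5872  0.2483] x [-1.    -0.004 -0.   ] z [ 0. -0. -1.] q [-1.32  0.28 -0.03  1.27  0.   -1.33] F [ 0.3 -1.5 -0.9] w 0.0857 g 0.0
```

>>> play_rows(motion=[{"x": -0.46, "y": 0.93, "z": 0, "rx": 0, "ry": 0, "rz": 0}, {"x": -0.46, "y": 0.93, "z": 0, "rx": 0, "ry": 0, "rz": 0}, {"x": -0.46, "y": 0.93, "z": 0, "rx": 0, "ry": 0, "rz": 0}, {"x": -0.46, "y": 0.93, "z": 0, "rx": 0, "ry": 0, "rz": 0}, {"x": -0.46, "y": 0.93, "z": 0, "rx": 0, "ry": 0, "rz": 0}, {"x": -0.46, "y": 0.93, "z": 0, "rx": 0, "ry": 0, "rz": 0}, {"x": -0.46, "y": 0.93, "z": 0, "rx": 0, "ry": 0, "rz": 0}, {"x": -0.46, "y": 0.93, "z": 0, "rx": 0, "ry": 0, "rz": 0}, {"x": -0.46, "y": 0.93, "z": 0, "rx": 0, "ry": 0, "rz": 0}, {"x": -0.46, "y": 0.93, "z": 0, "rx": 0, "ry": 0, "rz": 0}, {"x": -0.46, "y": 0.93, "z": 0, "rx": 0, "ry": 0, "rz": 0}, {"x": -0.46, "y": 0.93, "z": 0, "rx": 0, "ry": 0, "rz": 0}])

```text
time: 4.3
tool_pos: [0.4358, -0.139, 0.2487]
tool_rot: [0.001, 3.141, -0.001]
ft_force: [0.9, -0.7, -0.1]
grip_width: 0.085
gripper_force: 0.0
```

```bash
cat >> h.py <<'E'
def to(x,y,z):
    o=obs();M=R.from_rotvec(o['tool_rot']).as_matrix()
    d=M.T@(np.array([x,y,z])-o['tool_pos'])/.04;print('units to go',d.round(2))
def find(c,q,x=None):
    r=arm.regions_of(c,q);return r
E
python3 -c "
from h import *
to(.436,-.1405,.05)
im,d=snap('scene');W=cloud('scene',d);print(ctr(W[box(W,.38,.50,-.22,-.1,.042,.055)]))
"
```

```text
t 4.3 p [ 0.4358 -0.139   0.2487] x [-1.     0.001 -0.001] z [ 0.001 -0.001 -1.   ] q [-0.45 -0.02 -0.37  1.22 -0.   -0.45] F [ 0.9 -0.7 -0.1] w 0.085 g 0.0
units to go [ 0.   -0.04  4.97]
(array([ 0.4373, -0.1397,  0.047 ]), array([0.0193, 0.0198, 0.0097]))
```

>>> play_rows(motion=[{"x": 0, "y": -0.03, "z": 0.7, "rx": 0, "ry": 0, "rz": 0}, {"x": 0, "y": 0, "z": 0.7, "rx": 0, "ry": 0, "rz": 0}, {"x": 0, "y": 0, "z": 0.7, "rx": 0, "ry": 0, "rz": 0}, {"x": 0, "y": 0, "z": 0.7, "rx": 0, "ry": 0, "rz": 0}, {"x": 0, "y": 0, "z": 0.7, "rx": 0, "ry": 0, "rz": 0}, {"x": 0, "y": 0, "z": 0.6, "rx": 0, "ry": 0, "rz": 0}, {"x": 0, "y": 0, "z": 0.5, "rx": 0, "ry": 0, "rz": 0}, {"x": 0, "y": 0, "z": 0.3, "rx": 0, "ry": 0, "rz": 0}, {"x": 0, "y": 0, "z": 0, "rx": 0, "ry": 0, "rz": 0}])

```text
time: 5.1
tool_pos: [0.4328, -0.141, 0.0497]
tool_rot: [-0.001, -3.136, -0.004]
ft_force: [0.1, -0.5, 0.1]
grip_width: 0.0853
gripper_force: 0.0
```

>>> play_rows(motion=[{"x": 0, "y": 0, "z": 0, "rx": 0, "ry": 0, "rz": 0}, {"x": 0, "y": 0, "z": 0, "rx": 0, "ry": 0, "rz": 0}, {"x": 0, "y": 0, "z": 0, "rx": 0, "ry": 0, "rz": 0}, {"x": 0, "y": 0, "z": 0, "rx": 0, "ry": 0, "rz": 0}, {"x": 0, "y": 0, "z": 0, "rx": 0, "ry": 0, "rz": 0}, {"x": 0, "y": 0, "z": 0, "rx": 0, "ry": 0, "rz": 0}, {"x": 0, "y": 0, "z": 0, "rx": 0, "ry": 0, "rz": 0}, {"x": 0, "y": 0, "z": 0, "rx": 0, "ry": 0, "rz": 0}], grip=0, grip_force=60)

```text
time: 5.77
tool_pos: [0.4361, -0.1419, 0.0533]
tool_rot: [0.0, 3.14, 0.001]
ft_force: [-1.0, 3.2, 5.3]
grip_width: 0.0193
gripper_force: 58.4
```

>>> play_rows(motion=[{"x": 0, "y": 0, "z": -0.4, "rx": 0, "ry": 0, "rz": 0}, {"x": 0, "y": 0, "z": -0.8, "rx": 0, "ry": 0, "rz": 0}, {"x": 0, "y": 0, "z": -0.8, "rx": 0, "ry": 0, "rz": 0}, {"x": 0, "y": 0, "z": -0.8, "rx": 0, "ry": 0, "rz": 0}, {"x": 0, "y": 0, "z": -0.8, "rx": 0, "ry": 0, "rz": 0}, {"x": -0.4, "y": -0.07, "z": -0.4, "rx": 0, "ry": 0, "rz": 0}, {"x": -0.7, "y": -0.13, "z": 0, "rx": 0, "ry": 0, "rz": 0}, {"x": -0.7, "y": -0.13, "z": 0, "rx": 0, "ry": 0, "rz": 0}, {"x": -0.7, "y": -0.13, "z": 0, "rx": 0, "ry": 0, "rz": 0}, {"x": -0.7, "y": -0.13, "z": 0, "rx": 0, "ry": 0, "rz": 0}, {"x": -0.6, "y": -0.1, "z": 0, "rx": 0, "ry": 0, "rz": 0}, {"x": 0, "y": 0, "z": 0, "rx": 0, "ry": 0, "rz": 0}])

```text
time: 6.77
tool_pos: [0.5915, -0.171, 0.2113]
tool_rot: [0.0, 3.138, -0.002]
ft_force: [0.9, -0.4, -2.2]
grip_width: 0.0194
gripper_force: 59.4
```

```bash
python3 -c "
from h import *
to(.588,-.1685,.151)
im,d=snap('scene','s1.png');W=cloud('scene',d)
m=box(W,.54,.64,-.22,-.12,.115,.17);print(ctr(W[m]),m.sum())
"
```

```text
t 6.77 p [ 0.5915 -0.171   0.2113] x [-1.     0.    -0.003] z [ 0.003 -0.001 -1.   ] q [-0.39  0.28 -0.1   1.19  0.   -0.39] F [ 0.9 -0.4 -2.2] w 0.0194 g 59.4
units to go [0.09 0.06 1.51]
(array([ 0.6047, -0.1701,  0.166 ]), array([0.0134, 0.0377, 0.008 ])) 62
```

View pics/s1.png

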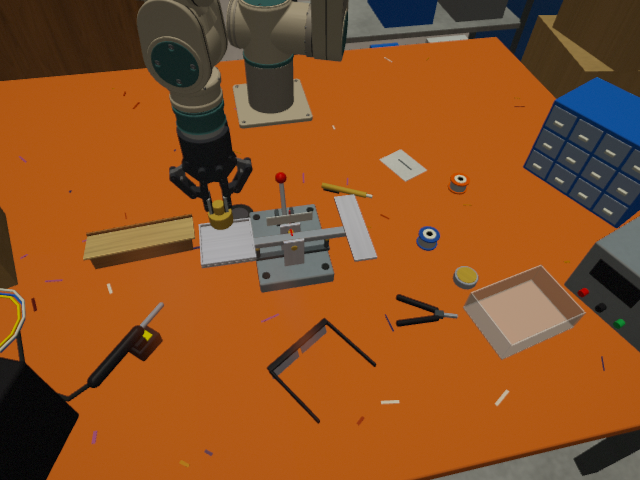

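The weight hangs in the gripper at scene (220,214), upright. I'll lower it onto the pan.

>>> play_rows(motion=[{"x": 0.09, "y": 0.06, "z": 0.3, "rx": 0, "ry": 0, "rz": 0}, {"x": 0, "y": 0, "z": 0.4, "rx": 0, "ry": 0, "rz": 0}, {"x": 0, "y": 0, "z": 0.4, "rx": 0, "ry": 0, "rz": 0}, {"x": 0, "y": 0, "z": 0.25, "rx": 0, "ry": 0, "rz": 0}, {"x": 0, "y": 0, "z": 0.1, "rx": 0, "ry": 0, "rz": 0}, {"x": 0, "y": 0, "z": 0, "rx": 0, "ry": 0, "rz": 0}, {"x": 0, "y": 0, "z": 0, "rx": 0, "ry": 0, "rz": 0}])

```text
time: 7.4
tool_pos: [0.5834, -0.1674, 0.1546]
tool_rot: [-0.001, -3.141, 0.0]
ft_force: [-0.2, 0.4, -3.6]
grip_width: 0.0192
gripper_force: 59.5
```

>>> play_rows(motion=[{"x": -0.05, "y": 0, "z": 0.06, "rx": 0, "ry": 0, "rz": 0}, {"x": -0.05, "y": 0, "z": 0.06, "rx": 0, "ry": 0, "rz": 0}, {"x": 0, "y": 0, "z": 0, "rx": 0, "ry": 0, "rz": 0}])

```text
time: 7.65
tool_pos: [0.5885, -0.1676, 0.1499]
tool_rot: [0.001, 3.14, -0.001]
ft_force: [-0.3, -0.2, -3.2]
grip_width: 0.0192
gripper_force: 59.5
```

>>> play_rows(motion=[{"x": 0, "y": 0, "z": 0.04, "rx": 0, "ry": 0, "rz": 0}, {"x": 0, "y": 0, "z": 0.03, "rx": 0, "ry": 0, "rz": 0}, {"x": 0, "y": 0, "z": 0, "rx": 0, "ry": 0, "rz": 0}])

```text
time: 7.9
tool_pos: [0.5881, -0.1676, 0.1471]
tool_rot: [0.001, 3.141, -0.001]
ft_force: [0.4, 0.3, -1.3]
grip_width: 0.0194
gripper_force: 59.6
```

>>> play_rows(motion=[{"x": 0, "y": 0, "z": 0.02, "rx": 0, "ry": 0, "rz": 0}, {"x": 0, "y": 0, "z": 0, "rx": 0, "ry": 0, "rz": 0}])

```text
time: 8.07
tool_pos: [0.5881, -0.1676, 0.1467]
tool_rot: [0.001, 3.14, -0.001]
ft_force: [0.4, 0.6, 1.0]
grip_width: 0.0192
gripper_force: 60.0
```

>>> play_rows(motion=[{"x": 0, "y": 0, "z": 0, "rx": 0, "ry": 0, "rz": 0}, {"x": 0, "y": 0, "z": 0, "rx": 0, "ry": 0, "rz": 0}, {"x": 0, "y": 0, "z": 0, "rx": 0, "ry": 0, "rz": 0}, {"x": 0, "y": 0, "z": 0, "rx": 0, "ry": 0, "rz": 0}, {"x": 0, "y": 0, "z": -0.3, "rx": 0, "ry": 0, "rz": 0}, {"x": 0, "y": 0, "z": -0.7, "rx": 0, "ry": 0, "rz": 0}, {"x": 0, "y": 0, "z": -0.7, "rx": 0, "ry": 0, "rz": 0}, {"x": 0, "y": 0, "z": -0.5, "rx": 0, "ry": 0, "rz": 0}, {"x": 0, "y": 0.5, "z": -0.3, "rx": 0, "ry": 0, "rz": 0}, {"x": 0, "y": 1, "z": 0, "rx": 0, "ry": 0, "rz": 0}, {"x": 0, "y": 1, "z": 0, "rx": 0, "ry": 0, "rz": 0}, {"x": 0, "y": 1, "z": 0, "rx": 0, "ry": 0, "rz": 0}], grip=1)

```text
time: 9.07
tool_pos: [0.5881, -0.0265, 0.2477]
tool_rot: [0.004, 3.139, -0.0]
ft_force: [1.0, -0.1, -0.4]
grip_width: 0.0854
gripper_force: 0.0
```

```bash
python3 -c "
from h import *
to(.588,.2535,.20)
im,d=snap('scene');W=cloud('scene',d)
m=box(W,.54,.64,-.22,-.12,.138,.15);print(ctr(W[m]),m.sum())
m=box(W,.54,.64,-.22,-.12,.122,.13);print(ctr(W[m]),m.sum())
"
```

```text
t 9.07 p [ 0.5881 -0.0265  0.2477] x [-1.     0.002 -0.002] z [ 0.002 -0.    -1.   ] q [-0.15  0.21 -0.11  1.25  0.   -0.15] F [ 1.  -0.1 -0.4] w 0.0854 g 0.0
units to go [0.02 7.   1.19]
(array([ 0.5881, -0.167 ,  0.1419]), array([0.0212, 0.02  , 0.0074])) 96
(array([ 0.5903, -0.1673,  0.1254]), array([0.0337, 0.0385, 0.0067])) 187
```

>>> play_rows(motion=[{"x": 0, "y": 0.8, "z": 0, "rx": 0, "ry": 0, "rz": 0}, {"x": 0, "y": 1, "z": 0, "rx": 0, "ry": 0, "rz": 0}, {"x": 0, "y": 1, "z": 0, "rx": 0, "ry": 0, "rz": 0}, {"x": 0, "y": 1, "z": 0, "rx": 0, "ry": 0, "rz": 0}, {"x": 0, "y": 1, "z": 0, "rx": 0, "ry": 0, "rz": 0}, {"x": 0, "y": 0.9, "z": 0, "rx": 0, "ry": 0, "rz": 0}, {"x": 0, "y": 0.7, "z": 0.3, "rx": 0, "ry": 0, "rz": 0}, {"x": 0, "y": 0.5, "z": 0.7, "rx": 0, "ry": 0, "rz": 0}, {"x": 0, "y": 0.1, "z": 0.7, "rx": 0, "ry": 0, "rz": 0}, {"x": 0, "y": 0, "z": 0.7, "rx": 0, "ry": 0, "rz": 0}, {"x": 0, "y": 0, "z": 0.6, "rx": 0, "ry": 0, "rz": 0}, {"x": 0, "y": 0, "z": 0, "rx": 0, "ry": 0, "rz": 0}])

```text
time: 10.12
tool_pos: [0.5839, 0.2516, 0.1207]
tool_rot: [0.0, -3.132, 0.005]
ft_force: [-0.5, -0.5, -0.6]
grip_width: 0.0857
gripper_force: 0.0
```

```bash
python3 -c "
from h import *
to(.5875,.254,.022)
im,d=snap('scene');W=cloud('scene',d)
m=box(W,.54,.64,.21,.30,.02,.034);print(ctr(W[m]),m.sum())
"
```

```text
t 10.12 p [0.5839 0.2516 0.1207] x [-1.   -0.    0.01] z [-0.01  -0.003 -1.   ] q [ 0.31  0.39 -0.15  1.04 -0.    0.31] F [-0.5 -0.5 -0.6] w 0.0857 g 0.0
units to go [-0.11  0.07  2.47]
(array([0.5877, 0.2549, 0.0273]), array([0.0433, 0.043 , 0.0124])) 299
```

>>> play_rows(motion=[{"x": 0, "y": 0.04, "z": 0.5, "rx": 0, "ry": 0, "rz": 0}, {"x": 0, "y": 0, "z": 0.6, "rx": 0, "ry": 0, "rz": 0}, {"x": 0, "y": 0, "z": 0.6, "rx": 0, "ry": 0, "rz": 0}, {"x": 0, "y": 0, "z": 0.4, "rx": 0, "ry": 0, "rz": 0}, {"x": 0, "y": 0, "z": 0.2, "rx": 0, "ry": 0, "rz": 0}, {"x": 0, "y": 0, "z": 0.1, "rx": 0, "ry": 0, "rz": 0}, {"x": 0, "y": 0, "z": 0, "rx": 0, "ry": 0, "rz": 0}, {"x": 0, "y": 0, "z": 0, "rx": 0, "ry": 0, "rz": 0}])

```text
time: 10.83
tool_pos: [0.5894, 0.2546, 0.0318]
tool_rot: [0.001, 3.139, 0.001]
ft_force: [-0.1, -0.0, 0.7]
grip_width: 0.0855
gripper_force: 0.0
```

>>> play_rows(motion=[{"x": 0, "y": 0, "z": 0, "rx": 0, "ry": 0, "rz": 0}, {"x": 0, "y": 0, "z": 0, "rx": 0, "ry": 0, "rz": 0}, {"x": 0, "y": 0, "z": 0, "rx": 0, "ry": 0, "rz": 0}, {"x": 0, "y": 0, "z": 0, "rx": 0, "ry": 0, "rz": 0}, {"x": 0, "y": 0, "z": 0, "rx": 0, "ry": 0, "rz": 0}, {"x": 0, "y": 0, "z": 0, "rx": 0, "ry": 0, "rz": 0}, {"x": 0, "y": 0, "z": 0, "rx": 0, "ry": 0, "rz": 0}], grip=0)

```text
time: 11.42
tool_pos: [0.589, 0.2546, 0.0313]
tool_rot: [0.001, 3.139, 0.001]
ft_force: [-1.2, -0.2, 5.6]
grip_width: 0.0435
gripper_force: 61.5
```

>>> play_rows(motion=[{"x": 0, "y": 0, "z": 0, "rx": 0, "ry": 0, "rz": 0}, {"x": 0, "y": 0, "z": 0, "rx": 0, "ry": 0, "rz": 0}, {"x": 0, "y": 0, "z": 0, "rx": 0, "ry": 0, "rz": 0}, {"x": 0, "y": 0, "z": 0, "rx": 0, "ry": 0, "rz": 0}, {"x": 0.02, "y": 0, "z": 0.1, "rx": 0, "ry": 0, "rz": 0}, {"x": 0, "y": 0, "z": 0.1, "rx": 0, "ry": 0, "rz": 0}, {"x": 0, "y": 0, "z": 0, "rx": 0, "ry": 0, "rz": 0}], grip=1)

```text
time: 12.0
tool_pos: [0.586, 0.2539, 0.0205]
tool_rot: [-0.001, -3.139, 0.001]
ft_force: [-1.1, 0.1, -0.5]
grip_width: 0.0851
gripper_force: 0.0
```

>>> play_rows(motion=[{"x": 0, "y": 0, "z": 0, "rx": 0, "ry": 0, "rz": 0}, {"x": 0, "y": 0, "z": 0, "rx": 0, "ry": 0, "rz": 0}, {"x": 0, "y": 0, "z": 0, "rx": 0, "ry": 0, "rz": 0}, {"x": 0, "y": 0, "z": 0, "rx": 0, "ry": 0, "rz": 0}, {"x": 0, "y": 0, "z": 0, "rx": 0, "ry": 0, "rz": 0}, {"x": 0, "y": 0, "z": 0, "rx": 0, "ry": 0, "rz": 0}, {"x": 0, "y": 0, "z": 0, "rx": 0, "ry": 0, "rz": 0}], grip=0)

```text
time: 12.58
tool_pos: [0.5876, 0.2544, 0.0224]
tool_rot: [0.001, 3.14, 0.001]
ft_force: [1.4, 0.1, 3.1]
grip_width: 0.0443
gripper_force: 61.5
```

>>> play_rows(motion=[{"x": 0, "y": 0, "z": -0.4, "rx": 0, "ry": 0, "rz": 0}, {"x": 0, "y": 0, "z": -0.8, "rx": 0, "ry": 0, "rz": 0}, {"x": 0, "y": 0, "z": -0.8, "rx": 0, "ry": 0, "rz": 0}, {"x": 0, "y": 0, "z": -0.8, "rx": 0, "ry": 0, "rz": 0}, {"x": -0.1, "y": -0.4, "z": -0.8, "rx": 0, "ry": 0, "rz": 0}, {"x": -0.2, "y": -0.7, "z": -0.6, "rx": 0, "ry": 0, "rz": 0}, {"x": -0.2, "y": -0.7, "z": 0, "rx": 0, "ry": 0, "rz": 0}, {"x": -0.2, "y": -0.7, "z": 0, "rx": 0, "ry": 0, "rz": 0}, {"x": -0.2, "y": -0.7, "z": 0, "rx": 0, "ry": 0, "rz": 0}, {"x": -0.2, "y": -0.7, "z": 0, "rx": 0, "ry": 0, "rz": 0}, {"x": -0.1, "y": -0.4, "z": 0, "rx": 0, "ry": 0, "rz": 0}, {"x": 0, "y": 0, "z": 0, "rx": 0, "ry": 0, "rz": 0}])

```text
time: 13.58
tool_pos: [0.6354, 0.0787, 0.1892]
tool_rot: [-0.008, -3.141, 0.002]
ft_force: [0.1, 0.8, -1.7]
grip_width: 0.0443
gripper_force: 61.5
```

```bash
python3 -c "
from h import *
to(.635,.081,.124)
im,d=snap('scene','s2.png');W=cloud('scene',d)
"
```

```text
t 13.58 p [0.6354 0.0787 0.1892] x [-1.     0.005  0.001] z [-0.001 -0.002 -1.   ] q [ 0.02  0.34 -0.07  1.16 -0.    0.03] F [ 0.1  0.8 -1.7] w 0.0443 g 61.5
units to go [0.01 0.06 1.63]
```

View pics/s2.png

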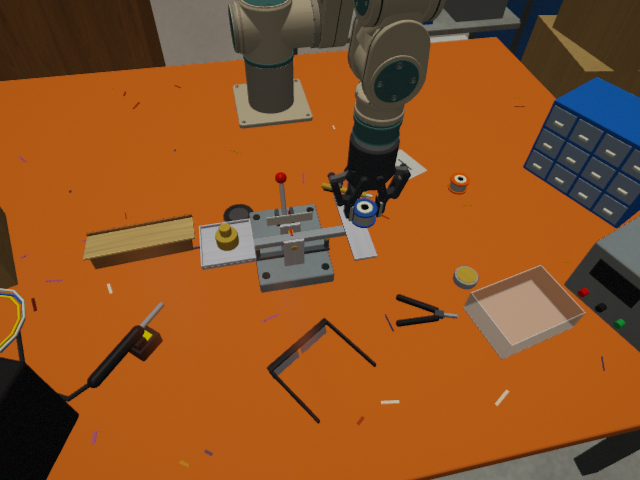

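The blue spool is gripped upright at scene (364,210), above the tray. The weight stands on the pan at (228,237).

>>> play_rows(motion=[{"x": 0, "y": 0.05, "z": 0.4, "rx": 0, "ry": 0, "rz": 0}, {"x": 0, "y": 0, "z": 0.5, "rx": 0, "ry": 0, "rz": 0}, {"x": 0, "y": 0, "z": 0.4, "rx": 0, "ry": 0, "rz": 0}, {"x": 0, "y": 0, "z": 0.2, "rx": 0, "ry": 0, "rz": 0}, {"x": 0, "y": 0, "z": 0.05, "rx": 0, "ry": 0, "rz": 0}, {"x": 0, "y": 0, "z": 0, "rx": 0, "ry": 0, "rz": 0}, {"x": 0, "y": 0, "z": 0, "rx": 0, "ry": 0, "rz": 0}])

```text
time: 14.22
tool_pos: [0.6354, 0.0847, 0.1287]
tool_rot: [-0.0, 3.14, 0.0]
ft_force: [0.7, -0.6, -1.2]
grip_width: 0.0446
gripper_force: 61.5
```

>>> play_rows(motion=[{"x": 0, "y": -0.08, "z": 0.06, "rx": 0, "ry": 0, "rz": 0}, {"x": 0, "y": 0, "z": 0.04, "rx": 0, "ry": 0, "rz": 0}, {"x": 0, "y": 0, "z": 0, "rx": 0, "ry": 0, "rz": 0}, {"x": 0, "y": 0, "z": 0, "rx": 0, "ry": 0, "rz": 0}])

```text
time: 14.55
tool_pos: [0.6356, 0.0808, 0.1247]
tool_rot: [0.001, 3.14, -0.0]
ft_force: [0.1, -0.3, -0.9]
grip_width: 0.0443
gripper_force: 61.5
```

>>> play_rows(motion=[{"x": 0, "y": 0, "z": 0.04, "rx": 0, "ry": 0, "rz": 0}, {"x": 0, "y": 0, "z": 0.03, "rx": 0, "ry": 0, "rz": 0}, {"x": 0, "y": 0, "z": 0, "rx": 0, "ry": 0, "rz": 0}, {"x": 0, "y": 0, "z": 0, "rx": 0, "ry": 0, "rz": 0}])

```text
time: 14.88
tool_pos: [0.6357, 0.0811, 0.1217]
tool_rot: [0.001, 3.14, 0.0]
ft_force: [0.6, -0.1, 2.1]
grip_width: 0.044
gripper_force: 61.6
```

>>> play_rows(motion=[{"x": 0, "y": 0, "z": 0, "rx": 0, "ry": 0, "rz": 0}, {"x": 0, "y": 0, "z": 0, "rx": 0, "ry": 0, "rz": 0}, {"x": 0, "y": 0, "z": 0, "rx": 0, "ry": 0, "rz": 0}, {"x": 0, "y": 0, "z": 0, "rx": 0, "ry": 0, "rz": 0}, {"x": 0, "y": 0, "z": -0.3, "rx": 0, "ry": 0, "rz": 0}, {"x": 0, "y": 0, "z": -0.7, "rx": 0, "ry": 0, "rz": 0}, {"x": 0, "y": 0, "z": -0.7, "rx": 0, "ry": 0, "rz": 0}, {"x": 0, "y": 0, "z": -0.4, "rx": 0, "ry": 0, "rz": 0}, {"x": 0.3, "y": 0.5, "z": 0, "rx": 0, "ry": 0, "rz": 0}, {"x": 0.5, "y": 0.8, "z": 0, "rx": 0, "ry": 0, "rz": 0}, {"x": 0.5, "y": 0.8, "z": 0, "rx": 0, "ry": 0, "rz": 0}, {"x": 0.5, "y": 0.8, "z": 0, "rx": 0, "ry": 0, "rz": 0}], grip=1)

```text
time: 15.88
tool_pos: [0.5626, 0.1978, 0.2063]
tool_rot: [0.003, 3.14, 0.001]
ft_force: [0.4, 0.1, -0.4]
grip_width: 0.0853
gripper_force: 0.0
```

>>> play_rows(motion=[{"x": 0.5, "y": 0.8, "z": 0, "rx": 0, "ry": 0, "rz": 0}, {"x": 0.5, "y": 0.8, "z": 0, "rx": 0, "ry": 0, "rz": 0}, {"x": 0.5, "y": 0.8, "z": 0, "rx": 0, "ry": 0, "rz": 0}, {"x": 0.5, "y": 0.8, "z": 0, "rx": 0, "ry": 0, "rz": 0}, {"x": 0.5, "y": 0.8, "z": 0.4, "rx": 0, "ry": 0, "rz": 0}, {"x": 0.4, "y": 0.5, "z": 0.6, "rx": 0, "ry": 0, "rz": 0}, {"x": 0.2, "y": 0.3, "z": 0.6, "rx": 0, "ry": 0, "rz": 0}, {"x": 0, "y": 0, "z": 0.3, "rx": 0, "ry": 0, "rz": 0}, {"x": 0, "y": 0, "z": 0, "rx": 0, "ry": 0, "rz": 0}, {"x": 0, "y": 0, "z": 0, "rx": 0, "ry": 0, "rz": 0}, {"x": 0, "y": 0, "z": 0, "rx": 0, "ry": 0, "rz": 0}])

```text
time: 16.8
tool_pos: [0.4408, 0.3889, 0.1306]
tool_rot: [0.003, 3.14, 0.002]
ft_force: [-0.3, -0.0, 0.2]
grip_width: 0.0854
gripper_force: 0.0
```

```bash
python3 -c "
from h import *
im,d=snap('scene');W=cloud('scene',d)
m=box(W,.39,.49,.34,.44,.022,.034);print(ctr(W[m]),m.sum())
m=box(W,.59,.69,.04,.12,.12,.14);print(ctr(W[m]),m.sum())
m=box(W,.54,.64,-.22,-.12,.138,.15);print(ctr(W[m]),m.sum())
to(.438,.3915,.022)
"
```

```text
(array([0.4384, 0.3919, 0.0279]), array([0.0442, 0.0424, 0.0108])) 217
(array([0.6378, 0.0798, 0.1281]), array([0.0428, 0.0417, 0.0138])) 398
(array([ 0.5886, -0.167 ,  0.1423]), array([0.0185, 0.0201, 0.0078])) 97
t 16.85 p [0.4411 0.3891 0.131 ] x [-1.     0.002 -0.003] z [ 0.003  0.002 -1.   ] q [ 0.61  0.3  -0.26  1.01 -0.    0.62] F [-0.6  0.3  0.7] w 0.0852 g 0.0
units to go [0.09 0.06 2.72]
```

>>> play_rows(motion=[{"x": 0.08, "y": 0.06, "z": 0.5, "rx": 0, "ry": 0, "rz": 0}, {"x": 0, "y": 0, "z": 0.6, "rx": 0, "ry": 0, "rz": 0}, {"x": 0, "y": 0, "z": 0.6, "rx": 0, "ry": 0, "rz": 0}, {"x": 0, "y": 0, "z": 0.5, "rx": 0, "ry": 0, "rz": 0}, {"x": 0, "y": 0, "z": 0.3, "rx": 0, "ry": 0, "rz": 0}, {"x": 0, "y": 0, "z": 0.2, "rx": 0, "ry": 0, "rz": 0}, {"x": 0, "y": 0, "z": 0, "rx": 0, "ry": 0, "rz": 0}, {"x": 0, "y": 0, "z": 0, "rx": 0, "ry": 0, "rz": 0}])

```text
time: 17.52
tool_pos: [0.4369, 0.3917, 0.0219]
tool_rot: [0.002, 3.141, 0.001]
ft_force: [-0.3, 0.3, 0.5]
grip_width: 0.0856
gripper_force: 0.0
```

>>> play_rows(motion=[{"x": 0, "y": 0, "z": 0, "rx": 0, "ry": 0, "rz": 0}, {"x": 0, "y": 0, "z": 0, "rx": 0, "ry": 0, "rz": 0}, {"x": 0, "y": 0, "z": 0, "rx": 0, "ry": 0, "rz": 0}, {"x": 0, "y": 0, "z": 0, "rx": 0, "ry": 0, "rz": 0}, {"x": 0, "y": 0, "z": 0, "rx": 0, "ry": 0, "rz": 0}, {"x": 0, "y": 0, "z": 0, "rx": 0, "ry": 0, "rz": 0}, {"x": 0, "y": 0, "z": 0, "rx": 0, "ry": 0, "rz": 0}], grip=0)

```text
time: 18.1
tool_pos: [0.437, 0.3923, 0.0226]
tool_rot: [0.001, 3.139, 0.002]
ft_force: [-0.3, -0.2, 6.5]
grip_width: 0.0444
gripper_force: 61.6
```

>>> play_rows(motion=[{"x": 0, "y": 0, "z": -0.4, "rx": 0, "ry": 0, "rz": 0}, {"x": 0, "y": 0, "z": -0.8, "rx": 0, "ry": 0, "rz": 0}, {"x": 0, "y": 0, "z": -0.8, "rx": 0, "ry": 0, "rz": 0}, {"x": 0, "y": 0, "z": -0.8, "rx": 0, "ry": 0, "rz": 0}, {"x": 0, "y": 0, "z": -0.8, "rx": 0, "ry": 0, "rz": 0}, {"x": -0.1, "y": -0.3, "z": -0.7, "rx": 0, "ry": 0, "rz": 0}, {"x": -0.2, "y": -0.6, "z": -0.2, "rx": 0, "ry": 0, "rz": 0}, {"x": -0.3, "y": -0.8, "z": 0, "rx": 0, "ry": 0, "rz": 0}, {"x": -0.3, "y": -0.8, "z": 0, "rx": 0, "ry": 0, "rz": 0}, {"x": -0.3, "y": -0.8, "z": 0, "rx": 0, "ry": 0, "rz": 0}, {"x": -0.3, "y": -0.8, "z": 0, "rx": 0, "ry": 0, "rz": 0}, {"x": -0.3, "y": -0.8, "z": 0, "rx": 0, "ry": 0, "rz": 0}])

```text
time: 19.1
tool_pos: [0.5076, 0.1939, 0.2009]
tool_rot: [-0.0, -3.141, 0.0]
ft_force: [1.1, 0.3, -0.6]
grip_width: 0.0444
gripper_force: 61.4
```

>>> play_rows(motion=[{"x": -0.3, "y": -0.8, "z": 0, "rx": 0, "ry": 0, "rz": 0}, {"x": -0.3, "y": -0.8, "z": 0, "rx": 0, "ry": 0, "rz": 0}, {"x": -0.2, "y": -0.6, "z": 0, "rx": 0, "ry": 0, "rz": 0}, {"x": -0.1, "y": -0.5, "z": 0, "rx": 0, "ry": 0, "rz": 0}, {"x": 0, "y": -0.2, "z": 0, "rx": 0, "ry": 0, "rz": 0}, {"x": 0, "y": 0, "z": 0, "rx": 0, "ry": 0, "rz": 0}, {"x": 0, "y": 0, "z": 0, "rx": 0, "ry": 0, "rz": 0}, {"x": 0, "y": 0, "z": 0, "rx": 0, "ry": 0, "rz": 0}])

```text
time: 19.77
tool_pos: [0.5432, 0.0804, 0.2009]
tool_rot: [0.001, -3.141, -0.001]
ft_force: [0.1, 0.5, -1.0]
grip_width: 0.0443
gripper_force: 61.4
```

```bash
python3 -c "
from h import *
to(.546,.081,.128)
im,d=snap('scene');W=cloud('scene',d)
m=box(W,.49,.60,.04,.12,.145,.19);print(ctr(W[m]),m.sum())
m=box(W,.60,.69,.04,.12,.12,.14);print(ctr(W[m]),m.sum())
m=box(W,.54,.64,-.22,-.12,.138,.15);print(ctr(W[m]),m.sum())
"
```

```text
t 19.77 p [0.5432 0.0804 0.2009] x [-1.    -0.     0.001] z [-0.001  0.001 -1.   ] q [ 0.03  0.17 -0.26  1.14  0.    0.03] F [ 0.1  0.5 -1. ] w 0.0443 g 61.4
units to go [-0.07  0.01  1.82]
(array([0.5554, 0.0774, 0.1839]), array([0.022 , 0.0508, 0.0119])) 136
(array([0.6371, 0.0796, 0.1278]), array([0.0428, 0.0422, 0.0136])) 399
(array([ 0.5886, -0.1669,  0.1424]), array([0.0196, 0.0197, 0.0075])) 99
```

>>> play_rows(motion=[{"x": -0.07, "y": 0, "z": 0.4, "rx": 0, "ry": 0, "rz": 0}, {"x": 0, "y": 0, "z": 0.5, "rx": 0, "ry": 0, "rz": 0}, {"x": 0, "y": 0, "z": 0.5, "rx": 0, "ry": 0, "rz": 0}, {"x": 0, "y": 0, "z": 0.3, "rx": 0, "ry": 0, "rz": 0}, {"x": 0, "y": 0, "z": 0.1, "rx": 0, "ry": 0, "rz": 0}, {"x": 0, "y": 0, "z": 0.05, "rx": 0, "ry": 0, "rz": 0}, {"x": 0, "y": 0, "z": 0, "rx": 0, "ry": 0, "rz": 0}, {"x": 0, "y": 0, "z": 0, "rx": 0, "ry": 0, "rz": 0}])

```text
time: 20.48
tool_pos: [0.5474, 0.0797, 0.1282]
tool_rot: [0.0, 3.14, 0.0]
ft_force: [0.1, -0.5, -1.2]
grip_width: 0.0439
gripper_force: 61.5
```

>>> play_rows(motion=[{"x": 0, "y": 0.02, "z": 0.06, "rx": 0, "ry": 0, "rz": 0}, {"x": 0, "y": 0, "z": 0.05, "rx": 0, "ry": 0, "rz": 0}, {"x": 0, "y": 0, "z": 0.04, "rx": 0, "ry": 0, "rz": 0}, {"x": 0, "y": 0, "z": 0, "rx": 0, "ry": 0, "rz": 0}, {"x": 0, "y": 0, "z": 0, "rx": 0, "ry": 0, "rz": 0}])

```text
time: 20.9
tool_pos: [0.5473, 0.0803, 0.1216]
tool_rot: [0.001, 3.14, 0.001]
ft_force: [1.1, 0.5, 0.9]
grip_width: 0.044
gripper_force: 61.7
```

>>> play_rows(motion=[{"x": 0, "y": 0, "z": 0, "rx": 0, "ry": 0, "rz": 0}, {"x": 0, "y": 0, "z": 0, "rx": 0, "ry": 0, "rz": 0}, {"x": 0, "y": 0, "z": 0, "rx": 0, "ry": 0, "rz": 0}, {"x": 0, "y": 0, "z": 0, "rx": 0, "ry": 0, "rz": 0}, {"x": 0, "y": 0, "z": -0.3, "rx": 0, "ry": 0, "rz": 0}, {"x": 0, "y": 0, "z": -0.7, "rx": 0, "ry": 0, "rz": 0}, {"x": 0, "y": 0, "z": -0.7, "rx": 0, "ry": 0, "rz": 0}, {"x": 0, "y": 0, "z": -0.5, "rx": 0, "ry": 0, "rz": 0}, {"x": 0.6, "y": -0.8, "z": 0, "rx": 0, "ry": 0, "rz": 0}, {"x": 0.6, "y": -0.8, "z": 0, "rx": 0, "ry": 0, "rz": 0}, {"x": 0.6, "y": -0.8, "z": 0, "rx": 0, "ry": 0, "rz": 0}, {"x": 0.6, "y": -0.7, "z": 0, "rx": 0, "ry": 0, "rz": 0}], grip=1)

```text
time: 21.9
tool_pos: [0.4497, -0.045, 0.2103]
tool_rot: [-0.0, 3.14, -0.002]
ft_force: [0.3, -1.1, 0.3]
grip_width: 0.0855
gripper_force: 0.0
```

>>> play_rows(motion=[{"x": 0, "y": 0, "z": 0, "rx": 0, "ry": 0, "rz": 0}, {"x": 0, "y": 0, "z": 0, "rx": 0, "ry": 0, "rz": 0}, {"x": 0, "y": 0, "z": 0, "rx": 0, "ry": 0, "rz": 0}])

```text
time: 22.15
tool_pos: [0.451, -0.0439, 0.21]
tool_rot: [0.002, 3.14, -0.0]
ft_force: [0.2, -0.1, 0.3]
grip_width: 0.0853
gripper_force: 0.0
```

```bash
python3 -c "
from h import *
to(.451,-.0435,.122)
im,d=snap('scene','s3.png');W=cloud('scene',d)
m=box(W,.50,.59,.04,.12,.12,.14);print(ctr(W[m]),m.sum())
m=box(W,.60,.69,.04,.12,.12,.14);print(ctr(W[m]),m.sum())
m=box(W,.54,.64,-.22,-.12,.138,.15);print(ctr(W[m]),m.sum())
m=box(W,.41,.49,-.09,0,.11,.14);print(ctr(W[m]),m.sum())
"
```

```text
t 22.15 p [ 0.451  -0.0439  0.21  ] x [-1.     0.001 -0.002] z [ 0.002 -0.    -1.   ] q [-0.24 -0.01 -0.44  1.14  0.   -0.24] F [ 0.2 -0.1  0.3] w 0.0853 g 0.0
units to go [0.   0.01 2.2 ]
(array([0.5492, 0.0795, 0.1277]), array([0.0424, 0.0424, 0.0136])) 341
(array([0.6378, 0.08  , 0.1274]), array([0.0427, 0.042 , 0.013 ])) 390
(array([ 0.5883, -0.1671,  0.1421]), array([0.0198, 0.0202, 0.0078])) 103
(array([ 0.4555, -0.0431,  0.1226]), array([0.0181, 0.0208, 0.0245])) 112
```

View pics/s3.png

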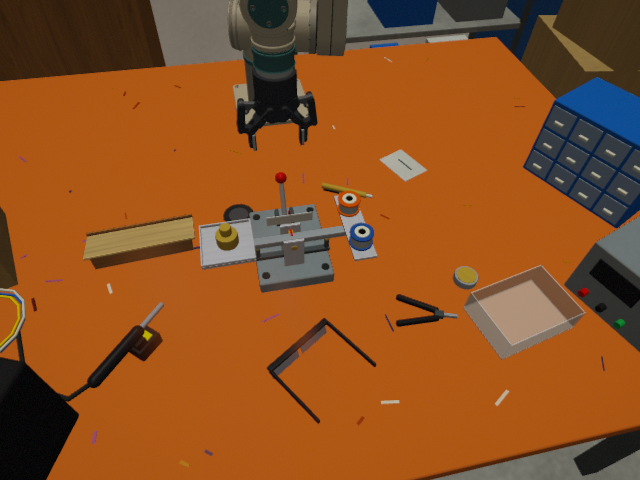

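Both spools stand on the tray at (349,203) and (361,236), and the weight is on the pan at (228,237). Next is the red lever ball at (281,178).

>>> play_rows(motion=[{"x": 0, "y": 0, "z": 0.4, "rx": 0, "ry": 0, "rz": 0}, {"x": 0, "y": 0, "z": 0.6, "rx": 0, "ry": 0, "rz": 0}, {"x": 0, "y": 0, "z": 0.6, "rx": 0, "ry": 0, "rz": 0}, {"x": 0, "y": 0, "z": 0.4, "rx": 0, "ry": 0, "rz": 0}, {"x": 0, "y": 0, "z": 0.2, "rx": 0, "ry": 0, "rz": 0}, {"x": 0, "y": 0, "z": 0, "rx": 0, "ry": 0, "rz": 0}, {"x": 0, "y": 0, "z": 0, "rx": 0, "ry": 0, "rz": 0}])

```text
time: 22.78
tool_pos: [0.4511, -0.0432, 0.1213]
tool_rot: [0.001, -3.141, -0.0]
ft_force: [0.6, -0.4, 0.5]
grip_width: 0.0854
gripper_force: 0.0
```

>>> play_rows(motion=[{"x": 0, "y": 0, "z": 0, "rx": 0, "ry": 0, "rz": 0}, {"x": 0, "y": 0, "z": 0, "rx": 0, "ry": 0, "rz": 0}, {"x": 0, "y": 0, "z": 0, "rx": 0, "ry": 0, "rz": 0}, {"x": 0, "y": 0, "z": 0, "rx": 0, "ry": 0, "rz": 0}, {"x": 0, "y": 0, "z": 0, "rx": 0, "ry": 0, "rz": 0}, {"x": 0, "y": 0, "z": 0, "rx": 0, "ry": 0, "rz": 0}, {"x": 0, "y": 0, "z": 0, "rx": 0, "ry": 0, "rz": 0}, {"x": 0, "y": 0, "z": 0, "rx": 0, "ry": 0, "rz": 0}], grip=0, grip_force=30)

```text
time: 23.45
tool_pos: [0.4506, -0.0425, 0.1217]
tool_rot: [0.0, 3.141, 0.005]
ft_force: [-1.7, 5.8, 6.2]
grip_width: 0.022
gripper_force: 29.2
```

```bash
python3 -c "
import numpy as np
a=-.5+np.arange(13)/12
x=85*np.sin(a);z=85*np.cos(a);print((np.diff(x)/40).round(2),(np.diff(z)/40).round(2))"
```

```text
[0.16 0.16 0.17 0.17 0.18 0.18 0.18 0.18 0.17 0.17 0.16 0.16] [ 0.08  0.06  0.05  0.04  0.02  0.01 -0.01 -0.02 -0.04 -0.05 -0.06 -0.08]
```

>>> play_rows(motion=[{"x": -0.16, "y": 0, "z": -0.08, "rx": 0, "ry": 0, "rz": 0}, {"x": -0.16, "y": 0, "z": -0.06, "rx": 0, "ry": 0, "rz": 0}, {"x": -0.17, "y": 0, "z": -0.05, "rx": 0, "ry": 0, "rz": 0}, {"x": -0.17, "y": 0, "z": -0.04, "rx": 0, "ry": 0, "rz": 0}, {"x": -0.18, "y": 0, "z": -0.02, "rx": 0, "ry": 0, "rz": 0}, {"x": -0.18, "y": 0, "z": -0.01, "rx": 0, "ry": 0, "rz": 0}, {"x": -0.18, "y": 0, "z": 0.01, "rx": 0, "ry": 0, "rz": 0}, {"x": -0.18, "y": 0, "z": 0.02, "rx": 0, "ry": 0, "rz": 0}, {"x": -0.17, "y": 0, "z": 0.04, "rx": 0, "ry": 0, "rz": 0}, {"x": -0.17, "y": 0, "z": 0.05, "rx": 0, "ry": 0, "rz": 0}, {"x": -0.16, "y": 0, "z": 0.06, "rx": 0, "ry": 0, "rz": 0}, {"x": -0.16, "y": 0, "z": 0.08, "rx": 0, "ry": 0, "rz": 0}])

```text
time: 24.45
tool_pos: [0.5329, -0.0432, 0.1212]
tool_rot: [0.001, 3.141, 0.002]
ft_force: [-1.2, 5.6, 2.2]
grip_width: 0.0219
gripper_force: 29.2
```

>>> play_rows(motion=[{"x": 0, "y": 0, "z": 0, "rx": 0, "ry": 0, "rz": 0}, {"x": 0, "y": 0, "z": 0, "rx": 0, "ry": 0, "rz": 0}, {"x": 0, "y": 0, "z": 0, "rx": 0, "ry": 0, "rz": 0}, {"x": 0, "y": 0, "z": 0, "rx": 0, "ry": 0, "rz": 0}, {"x": 0, "y": 0, "z": 0, "rx": 0, "ry": 0, "rz": 0}, {"x": 0, "y": 0, "z": 0, "rx": 0, "ry": 0, "rz": 0}, {"x": 0, "y": 0, "z": 0, "rx": 0, "ry": 0, "rz": 0}, {"x": 0, "y": 0, "z": 0, "rx": 0, "ry": 0, "rz": 0}, {"x": 0, "y": 0, "z": 0, "rx": 0, "ry": 0, "rz": 0}, {"x": 0, "y": 0, "z": 0, "rx": 0, "ry": 0, "rz": 0}])

```text
time: 25.28
tool_pos: [0.5333, -0.0433, 0.1211]
tool_rot: [0.002, 3.14, 0.002]
ft_force: [-0.4, 5.2, 0.0]
grip_width: 0.0212
gripper_force: 29.4
```

```bash
python3 -c "
from h import *
obs()
im,d=snap('scene','s4.png');W=cloud('scene',d)
m=box(W,.50,.59,.04,.12,.10,.15);print(ctr(W[m]),m.sum())
m=box(W,.60,.69,.04,.12,.10,.15);print(ctr(W[m]),m.sum())
m=box(W,.54,.64,-.22,-.12,.118,.15);print(ctr(W[m]),m.sum())
m=box(W,.45,.57,-.09,0,.09,.14);print(ctr(W[m]),m.sum())
cv2.imwrite('pics/s4c.png',cv2.resize(im[150:290,180:400,::-1],None,fx=3,fy=3))
"
```

```text
t 25.28 p [ 0.5333 -0.0433  0.1211] x [-1.     0.001 -0.002] z [ 0.002  0.001 -1.   ] q [-0.2   0.22 -0.39  0.96  0.   -0.2 ] F [-0.4  5.2  0. ] w 0.0212 g 29.4
(array([0.5513, 0.076 , 0.1224]), array([0.0749, 0.0482, 0.0424])) 768
(array([0.6405, 0.0781, 0.125 ]), array([0.0703, 0.0445, 0.0383])) 883
(array([ 0.5886, -0.168 ,  0.1275]), array([0.0205, 0.0249, 0.0183])) 142
(array([ 0.5428, -0.0443,  0.1159]), array([0.0534, 0.0847, 0.0447])) 733
```

View pics/s4c.png

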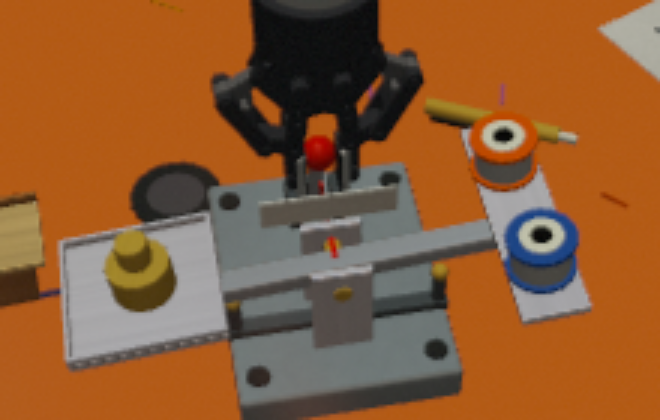

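>>> play_rows(motion=[{"x": -0.05, "y": 0, "z": 0, "rx": 0, "ry": 0, "rz": 0}, {"x": -0.05, "y": 0, "z": 0.02, "rx": 0, "ry": 0, "rz": 0}, {"x": 0, "y": 0, "z": 0, "rx": 0, "ry": 0, "rz": 0}, {"x": 0, "y": 0, "z": 0, "rx": 0, "ry": 0, "rz": 0}, {"x": 0, "y": 0, "z": 0, "rx": 0, "ry": 0, "rz": 0}, {"x": 0, "y": 0, "z": 0, "rx": 0, "ry": 0, "rz": 0}, {"x": 0, "y": 0, "z": 0, "rx": 0, "ry": 0, "rz": 0}, {"x": 0, "y": 0, "z": 0, "rx": 0, "ry": 0, "rz": 0}, {"x": 0, "y": 0, "z": 0, "rx": 0, "ry": 0, "rz": 0}, {"x": 0, "y": 0, "z": 0, "rx": 0, "ry": 0, "rz": 0}, {"x": 0, "y": 0, "z": 0, "rx": 0, "ry": 0, "rz": 0}, {"x": 0, "y": 0, "z": 0, "rx": 0, "ry": 0, "rz": 0}])

```text
time: 26.33
tool_pos: [0.5371, -0.0431, 0.1201]
tool_rot: [-0.0, 3.14, 0.002]
ft_force: [0.6, 5.4, -1.4]
grip_width: 0.0197
gripper_force: 28.0
```

>>> play_rows(motion=[{"x": 0, "y": 0, "z": 0, "rx": 0, "ry": 0, "rz": 0}, {"x": 0, "y": 0, "z": 0, "rx": 0, "ry": 0, "rz": 0}, {"x": 0, "y": 0, "z": 0, "rx": 0, "ry": 0, "rz": 0}, {"x": 0, "y": 0, "z": 0, "rx": 0, "ry": 0, "rz": 0}, {"x": 0, "y": 0, "z": 0, "rx": 0, "ry": 0, "rz": 0}, {"x": 0, "y": 0, "z": 0, "rx": 0, "ry": 0, "rz": 0}, {"x": 0, "y": 0, "z": 0, "rx": 0, "ry": 0, "rz": 0}, {"x": 0, "y": 0, "z": 0, "rx": 0, "ry": 0, "rz": 0}, {"x": 0, "y": 0, "z": 0, "rx": 0, "ry": 0, "rz": 0}, {"x": 0, "y": 0, "z": 0, "rx": 0, "ry": 0, "rz": 0}, {"x": 0, "y": 0, "z": 0, "rx": 0, "ry": 0, "rz": 0}, {"x": 0, "y": 0, "z": 0, "rx": 0, "ry": 0, "rz": 0}])

```text
time: 27.33
tool_pos: [0.5372, -0.0432, 0.1202]
tool_rot: [-0.0, 3.14, 0.002]
ft_force: [0.6, 4.6, -1.6]
grip_width: 0.0193
gripper_force: 28.0
```

```bash
cat > chk.py <<'E'
from h import *
obs()
im,d=snap('scene');W=cloud('scene',d)
f=im.astype(int);red=(f[...,0]>90)&(f[...,1]<45)&(f[...,2]<45)
m=box(W,.42,.57,-.075,-.01,.095,.145)&red;print('ball',ctr(W[m]),W[m].max(0) if m.any() else 0,m.sum())
for n,a in (('tray',(.5,.68,.062,.098,.085,.115)),('pan',(.545,.63,-.21,-.127,.08,.115))):
    p=W[box(W,*a)];
    for _ in range(5):
        A=np.c_[p[:,:2],np.ones(len(p))];q=np.linalg.lstsq(A,p[:,2],rcond=None)[0];p=p[abs(p[:,2]-A@q)<.003]
    print(n,'slope y',q[1].round(3),'z',np.median(p[:,2]).round(4),len(p))
E
python3 chk.py
```

```text
t 27.33 p [ 0.5372 -0.0432  0.1202] x [-1.    -0.    -0.002] z [ 0.002  0.001 -1.   ] q [-0.2   0.23 -0.38  0.96  0.   -0.2 ] F [ 0.6  4.6 -1.6] w 0.0193 g 28.0
ball (array([ 0.5402, -0.0425,  0.1286]), array([0.0403, 0.0156, 0.0135])) [ 0.56160798 -0.03411352  0.13550237] 73
tray slope y 0.075 z 0.1111 388
pan slope y 0.079 z 0.0915 344
```

>>> play_rows(motion=[{"x": 0.16, "y": 0, "z": -0.06, "rx": 0, "ry": 0, "rz": 0}, {"x": 0.18, "y": 0, "z": -0.08, "rx": 0, "ry": 0, "rz": 0}, {"x": 0.18, "y": 0, "z": -0.06, "rx": 0, "ry": 0, "rz": 0}, {"x": 0.18, "y": 0, "z": -0.05, "rx": 0, "ry": 0, "rz": 0}, {"x": 0.18, "y": 0, "z": -0.03, "rx": 0, "ry": 0, "rz": 0}, {"x": 0.18, "y": 0, "z": -0.02, "rx": 0, "ry": 0, "rz": 0}, {"x": 0.18, "y": 0, "z": 0.01, "rx": 0, "ry": 0, "rz": 0}, {"x": 0.18, "y": 0, "z": 0.02, "rx": 0, "ry": 0, "rz": 0}, {"x": 0.18, "y": 0, "z": 0.04, "rx": 0, "ry": 0, "rz": 0}, {"x": 0.18, "y": 0, "z": 0.05, "rx": 0, "ry": 0, "rz": 0}, {"x": 0.18, "y": 0, "z": 0.06, "rx": 0, "ry": 0, "rz": 0}, {"x": 0.18, "y": 0, "z": 0.08, "rx": 0, "ry": 0, "rz": 0}])

```text
time: 28.38
tool_pos: [0.4689, -0.0445, 0.1293]
tool_rot: [-0.0, 3.1, 0.003]
ft_force: [35.7, 7.8, 6.9]
grip_width: -0.0001
gripper_force: 17.9
```

>>> play_rows(motion=[{"x": 0.12, "y": 0, "z": 0.02, "rx": 0, "ry": 0, "rz": 0}, {"x": 0.05, "y": 0, "z": 0, "rx": 0, "ry": 0, "rz": 0}, {"x": 0, "y": 0, "z": 0, "rx": 0, "ry": 0, "rz": 0}, {"x": 0, "y": 0, "z": 0, "rx": 0, "ry": 0, "rz": 0}, {"x": 0, "y": 0, "z": 0, "rx": 0, "ry": 0, "rz": 0}, {"x": 0, "y": 0, "z": 0, "rx": 0, "ry": 0, "rz": 0}])

```text
time: 28.88
tool_pos: [0.4687, -0.0446, 0.1299]
tool_rot: [-0.002, 3.088, 0.005]
ft_force: [42.8, 7.6, -12.1]
grip_width: 0.0002
gripper_force: 20.6
```

```bash
python3 chk.py
```

```text
t 28.88 p [ 0.4687 -0.0446  0.1299] x [-0.999 -0.001 -0.053] z [ 0.053  0.003 -0.999] q [-0.24  0.07 -0.55  0.91  0.02 -0.24] F [ 42.8   7.6 -12.1] w 0.0002 g 20.6
ball (array([ 0.5586, -0.0423,  0.1311]), array([0.0003, 0.    , 0.0031])) [ 0.55876653 -0.04232652  0.13270818] 2
tray slope y 0.0 z 0.1012 361
pan slope y 0.006 z 0.0994 996
```

>>> play_rows(motion=[{"x": -0.5, "y": 0, "z": 0, "rx": 0, "ry": 0, "rz": 0}, {"x": 0, "y": 0, "z": 0, "rx": 0, "ry": 0, "rz": 0}, {"x": 0, "y": 0, "z": 0, "rx": 0, "ry": 0, "rz": 0}])

```text
time: 29.18
tool_pos: [0.47, -0.0447, 0.1238]
tool_rot: [0.0, 3.129, -0.003]
ft_force: [10.1, -0.6, 2.1]
grip_width: 0.0003
gripper_force: 5.3
```

```bash
python3 chk.py
```

```text
t 29.18 p [ 0.47   -0.0447  0.1238] x [-1.     0.    -0.012] z [ 0.012 -0.002 -1.   ] q [-0.23  0.1  -0.52  0.93  0.   -0.23] F [10.1 -0.6  2.1] w 0.0003 g 5.3
ball (array([ 0.5613, -0.0428,  0.134 ]), array([0.001 , 0.0002, 0.0017])) [ 0.56182436 -0.04264291  0.1348865 ] 2
tray slope y -0.003 z 0.1015 357
pan slope y 0.008 z 0.0993 1015
```

>>> play_rows(motion=[{"x": -0.25, "y": 0, "z": 0, "rx": 0, "ry": 0, "rz": 0}, {"x": 0, "y": 0, "z": 0, "rx": 0, "ry": 0, "rz": 0}, {"x": 0, "y": 0, "z": -0.5, "rx": 0, "ry": 0, "rz": 0}, {"x": 0, "y": 0, "z": -0.8, "rx": 0, "ry": 0, "rz": 0}, {"x": 0, "y": 0, "z": -0.8, "rx": 0, "ry": 0, "rz": 0}, {"x": 0, "y": 0, "z": -0.3, "rx": 0, "ry": 0, "rz": 0}, {"x": 0, "y": 0, "z": 0, "rx": 0, "ry": 0, "rz": 0}, {"x": 0, "y": 0, "z": 0, "rx": 0, "ry": 0, "rz": 0}])

```text
time: 29.9
tool_pos: [0.4725, -0.0436, 0.2166]
tool_rot: [-0.001, -3.14, -0.0]
ft_force: [-0.5, 0.7, 0.5]
grip_width: 0.0001
gripper_force: 0.0
```

```bash
python3 chk.py; python3 -c "
from h import *
im,d=snap('scene','s5.png');W=cloud('scene',d)
m=box(W,.50,.59,.04,.12,.12,.14);print(ctr(W[m]),m.sum())
m=box(W,.60,.69,.04,.12,.12,.14);print(ctr(W[m]),m.sum())
m=box(W,.54,.64,-.22,-.12,.138,.15);print(ctr(W[m]),m.sum())
m=box(W,.41,.49,-.09,0,.11,.14);print(ctr(W[m]),m.sum())
to(.546,.08,.20)
cv2.imwrite('pics/s5c.png',cv2.resize(im[130:290,180:400,::-1],None,fx=3,fy=3))
"
```

```text
t 29.9 p [ 0.4725 -0.0436  0.2166] x [-1.     0.001  0.002] z [-0.002  0.    -1.   ] q [-0.23  0.03 -0.39  1.16 -0.   -0.23] F [-0.5  0.7  0.5] w 0.0001 g 0.0
ball (array([ 0.5018, -0.0425,  0.1248]), array([0.115 , 0.021 , 0.0162])) [ 0.56050396 -0.03196406  0.13296465] 80
tray slope y -0.007 z 0.1012 330
pan slope y 0.007 z 0.0993 1010
(array([0.5487, 0.0794, 0.1269]), array([0.0433, 0.0428, 0.0131])) 339
(array([0.6377, 0.0801, 0.1272]), array([0.0432, 0.042 , 0.013 ])) 392
(array([ 0.5881, -0.1667,  0.1429]), array([0.0213, 0.02  , 0.0085])) 107
(array([ 0.4519, -0.0428,  0.1215]), array([0.0189, 0.0212, 0.0216])) 108
t 30.0 p [ 0.4716 -0.0433  0.2151] x [-1.     0.001  0.005] z [-0.005  0.001 -1.   ] q [-0.23  0.03 -0.39  1.16 -0.   -0.23] F [-0.3  0.6  0.1] w -0.0003 g 0.0
units to go [-1.86  3.08  0.37]
```

View pics/s5c.png

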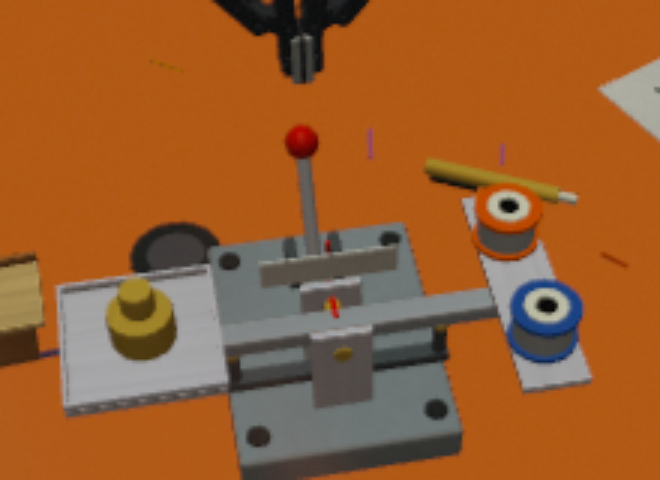

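The lever is back (ball at crop (302,142)), the beam is level and the loads are still in place. The orange spool at crop (508,222) comes off first.

>>> play_rows(motion=[{"x": -0.3, "y": 0.5, "z": 0, "rx": 0, "ry": 0, "rz": 0}, {"x": -0.5, "y": 0.8, "z": 0, "rx": 0, "ry": 0, "rz": 0}, {"x": -0.5, "y": 0.8, "z": 0, "rx": 0, "ry": 0, "rz": 0}, {"x": -0.4, "y": 0.6, "z": 0, "rx": 0, "ry": 0, "rz": 0}, {"x": -0.18, "y": 0.38, "z": 0, "rx": 0, "ry": 0, "rz": 0}, {"x": 0, "y": 0, "z": 0, "rx": 0, "ry": 0, "rz": 0}, {"x": 0, "y": 0, "z": 0, "rx": 0, "ry": 0, "rz": 0}, {"x": 0, "y": 0, "z": 0, "rx": 0, "ry": 0, "rz": 0}], grip=1, grip_force=60)

```text
time: 30.67
tool_pos: [0.5474, 0.079, 0.2154]
tool_rot: [-0.001, -3.138, 0.001]
ft_force: [0.6, 1.1, 0.0]
grip_width: 0.0855
gripper_force: 0.0
```

```bash
python3 -c "
from h import *
to(.547,.0803,.1225)"
```

```text
t 30.67 p [0.5474 0.079  0.2154] x [-1.     0.001  0.004] z [-0.004 -0.001 -1.   ] q [ 0.03  0.17 -0.23  1.17 -0.    0.03] F [0.6 1.1 0. ] w 0.0855 g 0.0
units to go [0.   0.03 2.32]
```

>>> play_rows(motion=[{"x": 0, "y": 0.03, "z": 0.4, "rx": 0, "ry": 0, "rz": 0}, {"x": 0, "y": 0, "z": 0.6, "rx": 0, "ry": 0, "rz": 0}, {"x": 0, "y": 0, "z": 0.6, "rx": 0, "ry": 0, "rz": 0}, {"x": 0, "y": 0, "z": 0.4, "rx": 0, "ry": 0, "rz": 0}, {"x": 0, "y": 0, "z": 0.2, "rx": 0, "ry": 0, "rz": 0}, {"x": 0, "y": 0, "z": 0.1, "rx": 0, "ry": 0, "rz": 0}, {"x": 0, "y": 0, "z": 0, "rx": 0, "ry": 0, "rz": 0}, {"x": 0, "y": 0, "z": 0, "rx": 0, "ry": 0, "rz": 0}])

```text
time: 31.33
tool_pos: [0.5494, 0.0802, 0.1259]
tool_rot: [0.002, 3.14, -0.0]
ft_force: [-0.5, -0.6, -0.3]
grip_width: 0.0852
gripper_force: 0.0
```

>>> play_rows(motion=[{"x": 0, "y": 0, "z": 0, "rx": 0, "ry": 0, "rz": 0}, {"x": 0, "y": 0, "z": 0, "rx": 0, "ry": 0, "rz": 0}, {"x": 0, "y": 0, "z": 0, "rx": 0, "ry": 0, "rz": 0}, {"x": 0, "y": 0, "z": 0, "rx": 0, "ry": 0, "rz": 0}, {"x": 0, "y": 0, "z": 0, "rx": 0, "ry": 0, "rz": 0}, {"x": 0, "y": 0, "z": 0, "rx": 0, "ry": 0, "rz": 0}, {"x": 0, "y": 0, "z": 0, "rx": 0, "ry": 0, "rz": 0}], grip=0)

```text
time: 31.92
tool_pos: [0.5495, 0.0808, 0.1255]
tool_rot: [0.001, 3.14, 0.0]
ft_force: [1.1, 0.1, 1.3]
grip_width: 0.0444
gripper_force: 61.8
```

>>> play_rows(motion=[{"x": 0, "y": 0, "z": -0.4, "rx": 0, "ry": 0, "rz": 0}, {"x": 0, "y": 0, "z": -0.7, "rx": 0, "ry": 0, "rz": 0}, {"x": 0, "y": 0, "z": -0.7, "rx": 0, "ry": 0, "rz": 0}, {"x": 0, "y": 0, "z": -0.7, "rx": 0, "ry": 0, "rz": 0}, {"x": 0.1, "y": -0.4, "z": 0, "rx": 0, "ry": 0, "rz": 0}, {"x": 0.16, "y": -0.8, "z": 0, "rx": 0, "ry": 0, "rz": 0}, {"x": 0.16, "y": -0.8, "z": 0, "rx": 0, "ry": 0, "rz": 0}, {"x": 0.16, "y": -0.8, "z": 0, "rx": 0, "ry": 0, "rz": 0}, {"x": 0.16, "y": -0.8, "z": 0, "rx": 0, "ry": 0, "rz": 0}, {"x": 0.16, "y": -0.8, "z": 0, "rx": 0, "ry": 0, "rz": 0}, {"x": 0.16, "y": -0.8, "z": 0, "rx": 0, "ry": 0, "rz": 0}, {"x": 0.16, "y": -0.8, "z": 0, "rx": 0, "ry": 0, "rz": 0}])

```text
time: 32.92
tool_pos: [0.4989, -0.1605, 0.2245]
tool_rot: [-0.001, -3.14, -0.001]
ft_force: [-0.2, 0.1, -1.3]
grip_width: 0.0437
gripper_force: 61.6
```

>>> play_rows(motion=[{"x": 0.16, "y": -0.8, "z": 0, "rx": 0, "ry": 0, "rz": 0}, {"x": 0.16, "y": -0.8, "z": 0, "rx": 0, "ry": 0, "rz": 0}, {"x": 0.16, "y": -0.8, "z": 0, "rx": 0, "ry": 0, "rz": 0}, {"x": 0.16, "y": -0.8, "z": 0, "rx": 0, "ry": 0, "rz": 0}, {"x": 0.16, "y": -0.4, "z": 0, "rx": 0, "ry": 0, "rz": -0.51}, {"x": 0, "y": 0, "z": 0, "rx": 0, "ry": -0.6, "rz": 0}, {"x": 0, "y": 0, "z": 0, "rx": 0, "ry": -0.6, "rz": 0}, {"x": 0, "y": 0, "z": 0, "rx": 0, "ry": -0.54, "rz": 0}, {"x": 0, "y": 0, "z": 0, "rx": 0, "ry": 0, "rz": 0}, {"x": 0, "y": 0, "z": 0, "rx": 0, "ry": 0, "rz": 0}, {"x": 0, "y": 0, "z": 0, "rx": 0, "ry": 0, "rz": 0}])

```text
time: 33.83
tool_pos: [0.4679, -0.3032, 0.225]
tool_rot: [-0.089, 2.933, 0.01]
ft_force: [0.5, 0.5, -1.0]
grip_width: 0.0444
gripper_force: 61.6
```

```bash
python3 -c "
from h import *
to(.477,-.3139,.0604)
im,d=snap('scene','s6.png')
W=cloud('scene',d)
print('weight',ctr(W[box(W,.54,.64,-.22,-.12,.138,.15)]))
cv2.imwrite('pics/s6c.png',cv2.resize(im[60:300,60:400,::-1],None,fx=2,fy=2))
"
```

```text
t 33.83 p [ 0.4679 -0.3032  0.225 ] x [-0.977 -0.059 -0.206] z [ 0.206  0.013 -0.979] q [-0.77  0.07 -0.34  1.02  0.15 -0.82] F [ 0.5  0.5 -1. ] w 0.0444 g 61.6
units to go [ 0.64 -0.28  4.07]
weight (array([ 0.5886, -0.1668,  0.1427]), array([0.0209, 0.0197, 0.0088]))
```

View pics/s6c.png

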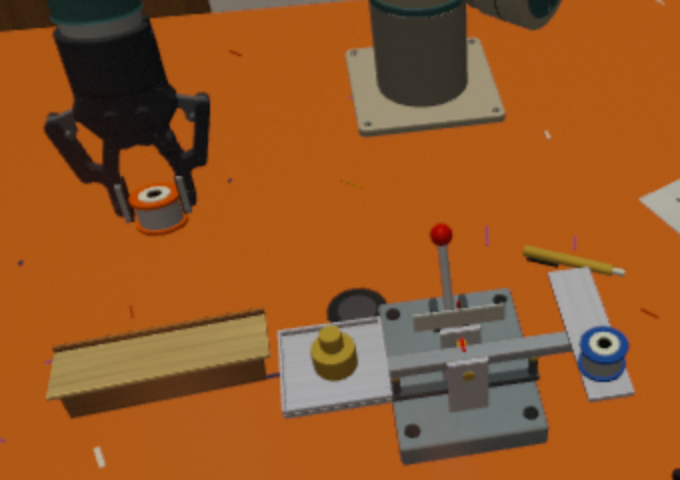

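The orange spool is held and tilted to the deck at crop (158,208). I'll lower it along the deck's normal.

>>> play_rows(motion=[{"x": 0.2, "y": -0.1, "z": 0.4, "rx": 0, "ry": 0, "rz": 0}, {"x": 0.2, "y": -0.1, "z": 0.6, "rx": 0, "ry": 0, "rz": 0}, {"x": 0.2, "y": -0.08, "z": 0.6, "rx": 0, "ry": 0, "rz": 0}, {"x": 0.04, "y": 0, "z": 0.6, "rx": 0, "ry": 0, "rz": 0}, {"x": 0, "y": 0, "z": 0.6, "rx": 0, "ry": 0, "rz": 0}, {"x": 0, "y": 0, "z": 0.5, "rx": 0, "ry": 0, "rz": 0}, {"x": 0, "y": 0, "z": 0.3, "rx": 0, "ry": 0, "rz": 0}, {"x": 0, "y": 0, "z": 0.1, "rx": 0, "ry": 0, "rz": 0}, {"x": 0, "y": 0, "z": 0, "rx": 0, "ry": 0, "rz": 0}, {"x": 0, "y": 0, "z": 0, "rx": 0, "ry": 0, "rz": 0}, {"x": 0, "y": 0, "z": 0, "rx": 0, "ry": 0, "rz": 0}])

```text
time: 34.8
tool_pos: [0.4753, -0.3149, 0.0763]
tool_rot: [-0.09, 2.93, 0.007]
ft_force: [0.1, 0.3, -1.0]
grip_width: 0.044
gripper_force: 61.6
```

```bash
python3 -c "
from h import *
to(.477,-.3139,.0604)
"
```

```text
t 34.8 p [ 0.4753 -0.3149  0.0763] x [-0.976 -0.06  -0.209] z [ 0.208  0.011 -0.978] q [-0.77  0.24 -0.49  0.7   0.15 -0.82] F [ 0.1  0.3 -1. ] w 0.044 g 61.6
units to go [0.04 0.02 0.4 ]
```

>>> play_rows(motion=[{"x": 0.04, "y": 0, "z": 0.1, "rx": 0, "ry": 0, "rz": 0}, {"x": 0, "y": 0, "z": 0.1, "rx": 0, "ry": 0, "rz": 0}, {"x": 0, "y": 0, "z": 0.1, "rx": 0, "ry": 0, "rz": 0}, {"x": 0, "y": 0, "z": 0.04, "rx": 0, "ry": 0, "rz": 0}, {"x": 0, "y": 0, "z": 0, "rx": 0, "ry": 0, "rz": 0}, {"x": 0, "y": 0, "z": 0, "rx": 0, "ry": 0, "rz": 0}])

```text
time: 35.3
tool_pos: [0.4754, -0.314, 0.0612]
tool_rot: [-0.089, 2.932, 0.01]
ft_force: [-0.4, -0.4, -1.1]
grip_width: 0.0442
gripper_force: 61.6
```

>>> play_rows(motion=[{"x": 0, "y": 0, "z": 0.04, "rx": 0, "ry": 0, "rz": 0}, {"x": 0, "y": 0, "z": 0.03, "rx": 0, "ry": 0, "rz": 0}, {"x": 0, "y": 0, "z": 0, "rx": 0, "ry": 0, "rz": 0}, {"x": 0, "y": 0, "z": 0, "rx": 0, "ry": 0, "rz": 0}])

```text
time: 35.63
tool_pos: [0.4757, -0.3142, 0.0608]
tool_rot: [-0.088, 2.932, 0.009]
ft_force: [-8.0, 3.5, 16.5]
grip_width: 0.0442
gripper_force: 63.8
```

>>> play_rows(motion=[{"x": 0, "y": 0, "z": -0.04, "rx": 0, "ry": 0, "rz": 0}, {"x": 0, "y": 0, "z": 0, "rx": 0, "ry": 0, "rz": 0}])

```text
time: 35.8
tool_pos: [0.4761, -0.3144, 0.061]
tool_rot: [-0.089, 2.93, 0.008]
ft_force: [-1.8, 1.3, 6.2]
grip_width: 0.0443
gripper_force: 62.4
```

>>> play_rows(motion=[{"x": 0, "y": 0, "z": 0, "rx": 0, "ry": 0, "rz": 0}, {"x": 0, "y": 0, "z": 0, "rx": 0, "ry": 0, "rz": 0}, {"x": 0, "y": 0, "z": 0, "rx": 0, "ry": 0, "rz": 0}, {"x": 0, "y": 0, "z": 0, "rx": 0, "ry": 0, "rz": 0}, {"x": 0, "y": 0, "z": -0.3, "rx": 0, "ry": 0, "rz": 0}, {"x": 0, "y": 0, "z": -0.7, "rx": 0, "ry": 0, "rz": 0}, {"x": 0, "y": 0, "z": -0.8, "rx": 0, "ry": 0, "rz": 0}, {"x": 0, "y": 0, "z": -0.8, "rx": 0, "ry": 0, "rz": 0}, {"x": 0, "y": 0, "z": -0.8, "rx": 0, "ry": 0, "rz": 0}, {"x": 0, "y": 0, "z": -0.5, "rx": 0, "ry": 0.6, "rz": 0}, {"x": 0, "y": 0, "z": 0, "rx": 0, "ry": 0.6, "rz": 0}, {"x": 0, "y": 0, "z": 0, "rx": 0, "ry": 0.54, "rz": 0.51}], grip=1)

```text
time: 36.8
tool_pos: [0.4443, -0.3173, 0.2157]
tool_rot: [0.003, 3.141, -0.004]
ft_force: [1.2, 0.4, -0.6]
grip_width: 0.0853
gripper_force: 0.0
```

```bash
python3 -c "
from h import *
im,d=snap('scene');W=cloud('scene',d)
f=im.astype(int)
m=box(W,.43,.53,-.37,-.26,.045,.085);p=W[m];print(ctr(p),m.sum())
m2=m&((f.max(2)-f.min(2))>60)&(f[...,0]>f[...,2]+60);p=W[m2];p=p[p[:,2]>.055]
A=np.c_[p[:,:2],np.ones(len(p))];q=np.linalg.lstsq(A,p[:,2],rcond=None)[0];print(ctr(p),'slope',q)
print(ctr(W[box(W,.60,.69,.04,.12,.12,.14)]))
to(.6365,.0805,.2)
"
```

```text
(array([ 0.4754, -0.3142,  0.0576]), array([0.0443, 0.042 , 0.0236])) 380
(array([ 0.4744, -0.3142,  0.0642]), array([0.0438, 0.0429, 0.0113])) slope [ 0.19333771  0.01201225 -0.02385132]
(array([0.6373, 0.08  , 0.1273]), array([0.0436, 0.0424, 0.0132]))
t 36.85 p [ 0.4458 -0.3172  0.2143] x [-1.     0.004  0.001] z [-0.001 -0.001 -1.   ] q [-0.74  0.16 -0.25  1.17 -0.   -0.73] F [ 4.3 -1.4 -1.3] w 0.0853 g 0.0
units to go [-4.73  9.96  0.35]
```

>>> play_rows(motion=[{"x": -0.4, "y": 0.83, "z": 0, "rx": 0, "ry": 0, "rz": 0}, {"x": -0.4, "y": 0.83, "z": 0, "rx": 0, "ry": 0, "rz": 0}, {"x": -0.4, "y": 0.83, "z": 0, "rx": 0, "ry": 0, "rz": 0}, {"x": -0.4, "y": 0.83, "z": 0, "rx": 0, "ry": 0, "rz": 0}, {"x": -0.4, "y": 0.83, "z": 0, "rx": 0, "ry": 0, "rz": 0}, {"x": -0.4, "y": 0.83, "z": 0, "rx": 0, "ry": 0, "rz": 0}, {"x": -0.4, "y": 0.83, "z": 0, "rx": 0, "ry": 0, "rz": 0}, {"x": -0.4, "y": 0.83, "z": 0, "rx": 0, "ry": 0, "rz": 0}, {"x": -0.4, "y": 0.83, "z": 0, "rx": 0, "ry": 0, "rz": 0}, {"x": -0.4, "y": 0.83, "z": 0, "rx": 0, "ry": 0, "rz": 0}, {"x": -0.4, "y": 0.83, "z": 0, "rx": 0, "ry": 0, "rz": 0}, {"x": -0.33, "y": 0.83, "z": 0, "rx": 0, "ry": 0, "rz": 0}])

```text
time: 37.85
tool_pos: [0.6334, 0.0841, 0.2128]
tool_rot: [-0.001, 3.142, 0.005]
ft_force: [1.1, 0.1, 0.3]
grip_width: 0.0854
gripper_force: 0.0
```

>>> play_rows(motion=[{"x": 0, "y": 0, "z": 0, "rx": 0, "ry": 0, "rz": 0}, {"x": 0, "y": 0, "z": 0, "rx": 0, "ry": 0, "rz": 0}, {"x": 0, "y": 0, "z": 0, "rx": 0, "ry": 0, "rz": 0}])

```text
time: 38.1
tool_pos: [0.6322, 0.0822, 0.2128]
tool_rot: [0.001, -3.14, -0.003]
ft_force: [-0.1, -1.2, 0.5]
grip_width: 0.0853
gripper_force: 0.0
```

```bash
python3 -c "
from h import *
to(.6365,.0805,.1225)
"
```

```text
t 38.1 p [0.6322 0.0822 0.2128] x [-1.    -0.001  0.001] z [-0.001  0.002 -1.   ] q [ 0.03  0.32 -0.05  1.21  0.    0.03] F [-0.1 -1.2  0.5] w 0.0853 g 0.0
units to go [-0.11 -0.05  2.26]
```

>>> play_rows(motion=[{"x": -0.1, "y": -0.05, "z": 0.4, "rx": 0, "ry": 0, "rz": 0}, {"x": 0, "y": 0, "z": 0.6, "rx": 0, "ry": 0, "rz": 0}, {"x": 0, "y": 0, "z": 0.6, "rx": 0, "ry": 0, "rz": 0}, {"x": 0, "y": 0, "z": 0.4, "rx": 0, "ry": 0, "rz": 0}, {"x": 0, "y": 0, "z": 0.2, "rx": 0, "ry": 0, "rz": 0}, {"x": 0, "y": 0, "z": 0.04, "rx": 0, "ry": 0, "rz": 0}, {"x": 0, "y": 0, "z": 0, "rx": 0, "ry": 0, "rz": 0}, {"x": 0, "y": 0, "z": 0, "rx": 0, "ry": 0, "rz": 0}])

```text
time: 38.77
tool_pos: [0.6377, 0.0799, 0.1253]
tool_rot: [0.002, 3.14, 0.003]
ft_force: [0.3, 0.6, 0.9]
grip_width: 0.0854
gripper_force: 0.0
```

>>> play_rows(motion=[{"x": 0, "y": 0, "z": 0, "rx": 0, "ry": 0, "rz": 0}, {"x": 0, "y": 0, "z": 0, "rx": 0, "ry": 0, "rz": 0}, {"x": 0, "y": 0, "z": 0, "rx": 0, "ry": 0, "rz": 0}, {"x": 0, "y": 0, "z": 0, "rx": 0, "ry": 0, "rz": 0}, {"x": 0, "y": 0, "z": 0, "rx": 0, "ry": 0, "rz": 0}, {"x": 0, "y": 0, "z": 0, "rx": 0, "ry": 0, "rz": 0}, {"x": 0, "y": 0, "z": 0, "rx": 0, "ry": 0, "rz": 0}], grip=0)

```text
time: 39.35
tool_pos: [0.6375, 0.0807, 0.1246]
tool_rot: [0.0, 3.14, 0.004]
ft_force: [1.3, 0.8, 1.9]
grip_width: 0.0441
gripper_force: 61.8
```

>>> play_rows(motion=[{"x": 0, "y": 0, "z": -0.4, "rx": 0, "ry": 0, "rz": 0}, {"x": 0, "y": 0, "z": -0.7, "rx": 0, "ry": 0, "rz": 0}, {"x": 0, "y": 0, "z": -0.7, "rx": 0, "ry": 0, "rz": 0}, {"x": 0, "y": 0, "z": -0.7, "rx": 0, "ry": 0, "rz": 0}, {"x": 0.15, "y": -0.4, "z": 0, "rx": 0, "ry": 0, "rz": 0}, {"x": 0.3, "y": -0.8, "z": 0, "rx": 0, "ry": 0, "rz": 0}, {"x": 0.3, "y": -0.8, "z": 0, "rx": 0, "ry": 0, "rz": 0}, {"x": 0.3, "y": -0.8, "z": 0, "rx": 0, "ry": 0, "rz": 0}, {"x": 0.3, "y": -0.8, "z": 0, "rx": 0, "ry": 0, "rz": 0}, {"x": 0.3, "y": -0.8, "z": 0, "rx": 0, "ry": 0, "rz": 0}, {"x": 0.3, "y": -0.8, "z": 0, "rx": 0, "ry": 0, "rz": 0}, {"x": 0.3, "y": -0.8, "z": 0, "rx": 0, "ry": 0, "rz": 0}])

```text
time: 40.35
tool_pos: [0.5453, -0.1609, 0.2227]
tool_rot: [-0.001, -3.14, -0.004]
ft_force: [0.5, -0.3, -1.4]
grip_width: 0.0444
gripper_force: 61.5
```

>>> play_rows(motion=[{"x": 0.3, "y": -0.8, "z": 0, "rx": 0, "ry": 0, "rz": 0}, {"x": 0.3, "y": -0.8, "z": 0, "rx": 0, "ry": 0, "rz": 0}, {"x": 0.3, "y": -0.8, "z": 0, "rx": 0, "ry": 0, "rz": 0}, {"x": 0.3, "y": -0.8, "z": 0, "rx": 0, "ry": 0, "rz": 0}, {"x": 0.3, "y": -0.8, "z": 0, "rx": 0, "ry": 0, "rz": 0}, {"x": 0.3, "y": -0.8, "z": 0, "rx": 0, "ry": 0, "rz": 0}, {"x": 0.3, "y": -0.8, "z": 0, "rx": 0, "ry": 0, "rz": 0}, {"x": 0.2, "y": -0.6, "z": 0, "rx": 0, "ry": 0, "rz": -0.51}, {"x": 0, "y": 0, "z": 0, "rx": 0, "ry": -0.6, "rz": 0}, {"x": 0, "y": 0, "z": 0, "rx": 0, "ry": -0.6, "rz": 0}, {"x": 0, "y": 0, "z": 0, "rx": 0, "ry": -0.54, "rz": 0}, {"x": 0, "y": 0, "z": 0, "rx": 0, "ry": 0, "rz": 0}])

```text
time: 41.35
tool_pos: [0.4519, -0.407, 0.2214]
tool_rot: [-0.084, 2.933, 0.016]
ft_force: [-1.0, 0.6, -1.6]
grip_width: 0.0441
gripper_force: 61.5
```

>>> play_rows(motion=[{"x": 0, "y": 0, "z": 0, "rx": 0, "ry": 0, "rz": 0}, {"x": 0, "y": 0, "z": 0, "rx": 0, "ry": 0, "rz": 0}, {"x": 0, "y": 0, "z": 0, "rx": 0, "ry": 0, "rz": 0}])

```text
time: 41.6
tool_pos: [0.4552, -0.4075, 0.223]
tool_rot: [-0.09, 2.932, 0.012]
ft_force: [0.4, -1.0, -0.8]
grip_width: 0.0442
gripper_force: 61.5
```

```bash
python3 -c "
from h import *
to(.4815,-.4087,.0595)
im,d=snap('scene');W=cloud('scene',d)
print('weight',ctr(W[box(W,.54,.64,-.22,-.12,.138,.15)]))
m=box(W,.43,.53,-.37,-.26,.045,.085);print(ctr(W[m]))
"
```

```text
t 41.6 p [ 0.4552 -0.4075  0.223 ] x [-0.977 -0.06  -0.206] z [ 0.206  0.015 -0.978] q [-0.91  0.18 -0.21  1.06  0.17 -0.97] F [ 0.4 -1.  -0.8] w 0.0442 g 61.5
units to go [ 0.2  -0.08  4.13]
weight (array([ 0.5888, -0.1669,  0.1424]), array([0.0191, 0.0198, 0.0087]))
(array([ 0.4763, -0.3145,  0.0579]), array([0.0445, 0.0421, 0.0247]))
```

>>> play_rows(motion=[{"x": 0.1, "y": -0.04, "z": 0.4, "rx": 0, "ry": 0, "rz": 0}, {"x": 0.1, "y": -0.04, "z": 0.6, "rx": 0, "ry": 0, "rz": 0}, {"x": 0, "y": 0, "z": 0.6, "rx": 0, "ry": 0, "rz": 0}, {"x": 0, "y": 0, "z": 0.6, "rx": 0, "ry": 0, "rz": 0}, {"x": 0, "y": 0, "z": 0.6, "rx": 0, "ry": 0, "rz": 0}, {"x": 0, "y": 0, "z": 0.5, "rx": 0, "ry": 0, "rz": 0}, {"x": 0, "y": 0, "z": 0.3, "rx": 0, "ry": 0, "rz": 0}, {"x": 0, "y": 0, "z": 0.2, "rx": 0, "ry": 0, "rz": 0}, {"x": 0, "y": 0, "z": 0.1, "rx": 0, "ry": 0, "rz": 0}, {"x": 0, "y": 0, "z": 0, "rx": 0, "ry": 0, "rz": 0}, {"x": 0, "y": 0, "z": 0, "rx": 0, "ry": 0, "rz": 0}, {"x": 0, "y": 0, "z": 0, "rx": 0, "ry": 0, "rz": 0}])

```text
time: 42.65
tool_pos: [0.4799, -0.41, 0.0702]
tool_rot: [-0.089, 2.93, 0.009]
ft_force: [0.2, 0.2, -0.9]
grip_width: 0.0443
gripper_force: 61.5
```

```bash
python3 -c "
from h import *
to(.4815,-.4087,.0595)
"
```

```text
t 42.65 p [ 0.4799 -0.41    0.0702] x [-0.976 -0.059 -0.209] z [ 0.208  0.013 -0.978] q [-0.88  0.35 -0.34  0.75  0.17 -0.93] F [ 0.2  0.2 -0.9] w 0.0443 g 61.5
units to go [0.02 0.03 0.27]
```

>>> play_rows(motion=[{"x": 0, "y": 0.02, "z": 0.1, "rx": 0, "ry": 0, "rz": 0}, {"x": 0, "y": 0, "z": 0.1, "rx": 0, "ry": 0, "rz": 0}, {"x": 0, "y": 0, "z": 0.05, "rx": 0, "ry": 0, "rz": 0}, {"x": 0, "y": 0, "z": 0, "rx": 0, "ry": 0, "rz": 0}, {"x": 0, "y": 0, "z": 0, "rx": 0, "ry": 0, "rz": 0}])

```text
time: 43.07
tool_pos: [0.4813, -0.4081, 0.0592]
tool_rot: [-0.088, 2.932, 0.012]
ft_force: [-0.3, 0.5, 2.0]
grip_width: 0.0442
gripper_force: 61.7
```

Contact is light, so I'll release, back off and level the tool.

>>> play_rows(motion=[{"x": 0, "y": 0, "z": 0, "rx": 0, "ry": 0, "rz": 0}, {"x": 0, "y": 0, "z": 0, "rx": 0, "ry": 0, "rz": 0}, {"x": 0, "y": 0, "z": 0, "rx": 0, "ry": 0, "rz": 0}, {"x": 0, "y": 0, "z": 0, "rx": 0, "ry": 0, "rz": 0}, {"x": 0, "y": 0, "z": -0.3, "rx": 0, "ry": 0, "rz": 0}, {"x": 0, "y": 0, "z": -0.7, "rx": 0, "ry": 0, "rz": 0}, {"x": 0, "y": 0, "z": -0.8, "rx": 0, "ry": 0, "rz": 0}, {"x": 0, "y": 0, "z": -0.8, "rx": 0, "ry": 0, "rz": 0}, {"x": 0, "y": 0, "z": -0.8, "rx": 0, "ry": 0, "rz": 0}, {"x": 0, "y": 0, "z": -0.7, "rx": 0, "ry": 0.6, "rz": 0}, {"x": 0, "y": 0, "z": -0.3, "rx": 0, "ry": 0.6, "rz": 0}, {"x": 0, "y": 0, "z": 0, "rx": 0, "ry": 0.54, "rz": 0.51}], grip=1)

```text
time: 44.07
tool_pos: [0.4468, -0.4129, 0.238]
tool_rot: [0.004, 3.138, -0.006]
ft_force: [0.6, 0.4, -0.9]
grip_width: 0.0857
gripper_force: 0.0
```

```bash
python3 -c "
from h import *
im,d=snap('scene','s7.png');W=cloud('scene',d)
for a in((-.37,-.26),(-.46,-.36)):
    m=box(W,.43,.53,*a,.055,.085);p=W[m];A=np.c_[p[:,:2],np.ones(len(p))];q=np.linalg.lstsq(A,p[:,2],rcond=None)[0];print(ctr(p),q,len(p))
print('weight',ctr(W[box(W,.54,.64,-.22,-.12,.138,.15)]))
to(.5885,-.167,.2)
"
```

```text
(array([ 0.4751, -0.3143,  0.0626]), array([0.0424, 0.0422, 0.0147])) [ 0.06056451 -0.02256454  0.02782965] 297
(array([ 0.48  , -0.4073,  0.0624]), array([0.0435, 0.0425, 0.0147])) [ 0.0592432  -0.0212576   0.02636581] 322
weight (array([ 0.5885, -0.1672,  0.1425]), array([0.0189, 0.0199, 0.0085]))
t 44.12 p [ 0.4483 -0.4123  0.2356] x [-1.     0.004 -0.001] z [ 0.001 -0.002 -1.   ] q [-0.85  0.25 -0.08  1.23 -0.   -0.85] F [ 3.9 -2.9 -0.2] w 0.0853 g 0.0
units to go [-3.48  6.15  0.88]
```

View pics/s7.png

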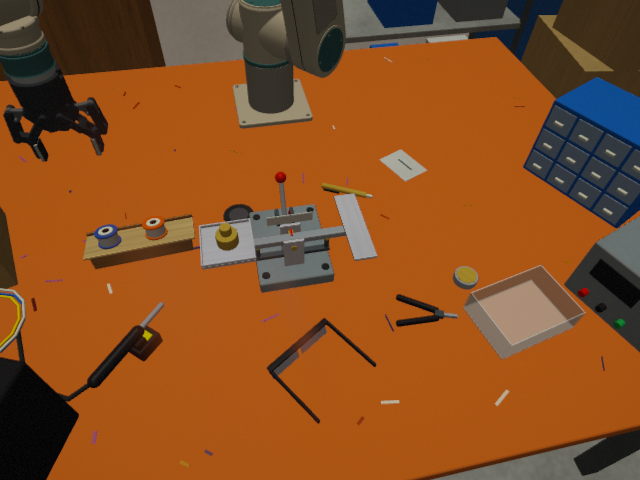

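Both spools stand on the rack, blue at (107,237) and orange at (154,228). The weight is still on the pan at (228,237), so I'll fetch it.

>>> play_rows(motion=[{"x": -0.3, "y": 0.55, "z": 0, "rx": 0, "ry": 0, "rz": 0}, {"x": -0.45, "y": 0.8, "z": 0, "rx": 0, "ry": 0, "rz": 0}, {"x": -0.45, "y": 0.8, "z": 0, "rx": 0, "ry": 0, "rz": 0}, {"x": -0.45, "y": 0.8, "z": 0, "rx": 0, "ry": 0, "rz": 0}, {"x": -0.45, "y": 0.8, "z": 0, "rx": 0, "ry": 0, "rz": 0}, {"x": -0.45, "y": 0.8, "z": 0, "rx": 0, "ry": 0, "rz": 0}, {"x": -0.45, "y": 0.8, "z": 0, "rx": 0, "ry": 0, "rz": 0}, {"x": -0.38, "y": 0.6, "z": 0, "rx": 0, "ry": 0, "rz": 0}, {"x": -0.1, "y": 0.2, "z": 0, "rx": 0, "ry": 0, "rz": 0}, {"x": 0, "y": 0, "z": 0, "rx": 0, "ry": 0, "rz": 0}, {"x": 0, "y": 0, "z": 0, "rx": 0, "ry": 0, "rz": 0}, {"x": 0, "y": 0, "z": 0, "rx": 0, "ry": 0, "rz": 0}])

```text
time: 45.12
tool_pos: [0.5842, -0.1657, 0.2321]
tool_rot: [-0.002, -3.141, -0.006]
ft_force: [-1.6, -0.3, -0.5]
grip_width: 0.0854
gripper_force: 0.0
```

```bash
python3 -c "
from h import *
im,d=snap('scene');W=cloud('scene',d)
print('weight',ctr(W[box(W,.54,.64,-.22,-.12,.138,.15)]))
to(.5882,-.1672,.149)
"
```

```text
weight (array([ 0.5891, -0.167 ,  0.1429]), array([0.0204, 0.0201, 0.0089]))
t 45.17 p [ 0.5843 -0.1659  0.2322] x [-1.     0.002  0.   ] z [-0.     0.004 -1.   ] q [-0.38  0.26 -0.09  1.23  0.   -0.38] F [-0.1  0.1  0.3] w 0.0857 g 0.0
units to go [-0.1  -0.04  2.08]
```

>>> play_rows(motion=[{"x": -0.1, "y": -0.03, "z": 0.4, "rx": 0, "ry": 0, "rz": 0}, {"x": 0, "y": 0, "z": 0.6, "rx": 0, "ry": 0, "rz": 0}, {"x": 0, "y": 0, "z": 0.5, "rx": 0, "ry": 0, "rz": 0}, {"x": 0, "y": 0, "z": 0.3, "rx": 0, "ry": 0, "rz": 0}, {"x": 0, "y": 0, "z": 0.2, "rx": 0, "ry": 0, "rz": 0}, {"x": 0, "y": 0, "z": 0.05, "rx": 0, "ry": 0, "rz": 0}, {"x": 0, "y": 0, "z": 0, "rx": 0, "ry": 0, "rz": 0}, {"x": 0, "y": 0, "z": 0, "rx": 0, "ry": 0, "rz": 0}])

```text
time: 45.83
tool_pos: [0.5897, -0.1661, 0.1513]
tool_rot: [0.001, 3.14, 0.005]
ft_force: [0.4, -0.6, 0.6]
grip_width: 0.0856
gripper_force: 0.0
```

>>> play_rows(motion=[{"x": 0, "y": 0, "z": 0, "rx": 0, "ry": 0, "rz": 0}, {"x": 0, "y": 0, "z": 0, "rx": 0, "ry": 0, "rz": 0}, {"x": 0, "y": 0, "z": 0, "rx": 0, "ry": 0, "rz": 0}, {"x": 0, "y": 0, "z": 0, "rx": 0, "ry": 0, "rz": 0}, {"x": 0, "y": 0, "z": 0, "rx": 0, "ry": 0, "rz": 0}, {"x": 0, "y": 0, "z": 0, "rx": 0, "ry": 0, "rz": 0}, {"x": 0, "y": 0, "z": 0, "rx": 0, "ry": 0, "rz": 0}, {"x": 0, "y": 0, "z": 0, "rx": 0, "ry": 0, "rz": 0}], grip=0, grip_force=60)

```text
time: 46.5
tool_pos: [0.5894, -0.1661, 0.1508]
tool_rot: [0.001, 3.141, 0.004]
ft_force: [-0.3, -1.2, 2.6]
grip_width: 0.0189
gripper_force: 58.6
```

>>> play_rows(motion=[{"x": 0, "y": 0, "z": -0.4, "rx": 0, "ry": 0, "rz": 0}, {"x": 0, "y": 0, "z": -0.7, "rx": 0, "ry": 0, "rz": 0}, {"x": 0, "y": 0, "z": -0.7, "rx": 0, "ry": 0, "rz": 0}, {"x": 0.2, "y": 0.03, "z": -0.1, "rx": 0, "ry": 0, "rz": 0}, {"x": 0.6, "y": 0.1, "z": 0, "rx": 0, "ry": 0, "rz": 0}, {"x": 0.7, "y": 0.11, "z": 0, "rx": 0, "ry": 0, "rz": 0}, {"x": 0.7, "y": 0.11, "z": 0, "rx": 0, "ry": 0, "rz": 0}, {"x": 0.7, "y": 0.11, "z": 0, "rx": 0, "ry": 0, "rz": 0}, {"x": 0.7, "y": 0.11, "z": 0, "rx": 0, "ry": 0, "rz": 0}, {"x": 0.4, "y": 0.07, "z": 0, "rx": 0, "ry": 0, "rz": 0}, {"x": 0, "y": 0, "z": 0, "rx": 0, "ry": 0, "rz": 0}, {"x": 0, "y": 0, "z": 0, "rx": 0, "ry": 0, "rz": 0}])

```text
time: 47.5
tool_pos: [0.4272, -0.1392, 0.2248]
tool_rot: [-0.001, -3.14, -0.009]
ft_force: [0.7, 0.2, -2.5]
grip_width: 0.019
gripper_force: 59.0
```

```bash
python3 -c "
from h import *
im,d=snap('scene');W=cloud('scene',d)
m=box(W,.37,.49,-.2,-.08,-.003,.009)&(im.max(2)<75);p=W[m];print('pad',ctr(p),m.sum(),cv2.minEnclosingCircle((p[:,:2]*1000).astype(np.float32)))
for r in arm.regions_of('scene','pad')[:2]:
    p=W[r['pixels']];p=p[p[:,2]<.02];print(r['p'],r['at'],ctr(p))
to(.428,-.1405,.06)
"
```

```text
pad (array([ 0.4198, -0.1407,  0.0043]), array([0.0422, 0.0623, 0.0072])) 325 ((426.8164367675781, -140.77346801757812), 33.834556579589844)
0.72 [236.1, 212.0] (array([ 0.4178, -0.1424,  0.0043]), array([0.0436, 0.0584, 0.0073]))
t 47.6 p [ 0.4291 -0.14    0.2257] x [-1.  0.  0.] z [-0.     0.004 -1.   ] q [-0.46 -0.02 -0.41  1.18  0.   -0.46] F [-0.   0.5 -2.2] w 0.0193 g 59.0
units to go [ 0.03 -0.03  4.14]
```

>>> play_rows(motion=[{"x": 0.02, "y": 0, "z": 0.4, "rx": 0, "ry": 0, "rz": 0}, {"x": 0, "y": 0, "z": 0.6, "rx": 0, "ry": 0, "rz": 0}, {"x": 0, "y": 0, "z": 0.7, "rx": 0, "ry": 0, "rz": 0}, {"x": 0, "y": 0, "z": 0.7, "rx": 0, "ry": 0, "rz": 0}, {"x": 0, "y": 0, "z": 0.7, "rx": 0, "ry": 0, "rz": 0}, {"x": 0, "y": 0, "z": 0.5, "rx": 0, "ry": 0, "rz": 0}, {"x": 0, "y": 0, "z": 0.3, "rx": 0, "ry": 0, "rz": 0}, {"x": 0, "y": 0, "z": 0.15, "rx": 0, "ry": 0, "rz": 0}, {"x": 0, "y": 0, "z": 0, "rx": 0, "ry": 0, "rz": 0}, {"x": 0, "y": 0, "z": 0, "rx": 0, "ry": 0, "rz": 0}, {"x": 0, "y": 0, "z": 0, "rx": 0, "ry": 0, "rz": 0}])

```text
time: 48.52
tool_pos: [0.4297, -0.1401, 0.0654]
tool_rot: [0.0, 3.14, 0.005]
ft_force: [0.1, 0.1, -3.5]
grip_width: 0.0187
gripper_force: 58.9
```

>>> play_rows(motion=[{"x": 0.03, "y": 0, "z": 0.12, "rx": 0, "ry": 0, "rz": 0}, {"x": 0, "y": 0, "z": 0.08, "rx": 0, "ry": 0, "rz": 0}, {"x": 0, "y": 0, "z": 0.05, "rx": 0, "ry": 0, "rz": 0}, {"x": 0, "y": 0, "z": 0, "rx": 0, "ry": 0, "rz": 0}, {"x": 0, "y": 0, "z": 0, "rx": 0, "ry": 0, "rz": 0}])

```text
time: 48.93
tool_pos: [0.428, -0.1402, 0.0561]
tool_rot: [0.001, 3.14, 0.004]
ft_force: [-2.6, -0.0, 7.8]
grip_width: 0.0189
gripper_force: 60.2
```

>>> play_rows(motion=[{"x": 0, "y": 0, "z": -0.02, "rx": 0, "ry": 0, "rz": 0}, {"x": 0, "y": 0, "z": 0, "rx": 0, "ry": 0, "rz": 0}])

```text
time: 49.1
tool_pos: [0.4279, -0.14, 0.0562]
tool_rot: [0.001, 3.14, 0.005]
ft_force: [-1.3, -0.0, 5.3]
grip_width: 0.0191
gripper_force: 59.8
```

>>> play_rows(motion=[{"x": 0, "y": 0, "z": 0, "rx": 0, "ry": 0, "rz": 0}, {"x": 0, "y": 0, "z": 0, "rx": 0, "ry": 0, "rz": 0}, {"x": 0, "y": 0, "z": 0, "rx": 0, "ry": 0, "rz": 0}, {"x": 0, "y": 0, "z": 0, "rx": 0, "ry": 0, "rz": 0}, {"x": 0, "y": 0, "z": -0.3, "rx": 0, "ry": 0, "rz": 0}, {"x": 0, "y": 0, "z": -0.7, "rx": 0, "ry": 0, "rz": 0}, {"x": 0, "y": 0, "z": -0.8, "rx": 0, "ry": 0, "rz": 0}, {"x": 0, "y": 0, "z": -0.8, "rx": 0, "ry": 0, "rz": 0}, {"x": 0, "y": 0, "z": -0.8, "rx": 0, "ry": 0, "rz": 0}, {"x": 0, "y": 0, "z": -0.6, "rx": 0, "ry": 0, "rz": 0}, {"x": 0, "y": 0, "z": 0, "rx": 0, "ry": 0, "rz": 0}, {"x": 0, "y": 0, "z": 0, "rx": 0, "ry": 0, "rz": 0}], grip=1)

```text
time: 50.1
tool_pos: [0.4283, -0.1407, 0.2168]
tool_rot: [0.001, 3.138, 0.003]
ft_force: [-0.9, -0.5, -0.0]
grip_width: 0.0852
gripper_force: 0.0
```

```bash
python3 chk.py; python3 -c "
from h import *
im,d=snap('scene','s8.png');W=cloud('scene',d)
print('weight',ctr(W[box(W,.38,.49,-.2,-.08,.04,.056)]))
print('ball',ctr(W[box(W,.41,.49,-.09,0,.11,.14)]))
for a in((-.37,-.26),(-.46,-.36)):
    m=box(W,.43,.53,*a,.055,.085);print(ctr(W[m]))
"
```

```text
t 50.1 p [ 0.4283 -0.1407  0.2168] x [-1.     0.    -0.003] z [ 0.003  0.002 -1.   ] q [-0.46 -0.02 -0.43  1.15  0.   -0.46] F [-0.9 -0.5 -0. ] w 0.0852 g 0.0
ball (array([ 0.5027, -0.0427,  0.1246]), array([0.1145, 0.0209, 0.0174])) [ 0.56097799 -0.03190468  0.13505111] 80
tray slope y -0.007 z 0.0994 1159
pan slope y -0.006 z 0.1004 1492
weight (array([ 0.4275, -0.1409,  0.0462]), array([0.0211, 0.0199, 0.0113]))
ball (array([ 0.4521, -0.0427,  0.1215]), array([0.0177, 0.0213, 0.022 ]))
(array([ 0.4748, -0.3145,  0.0629]), array([0.0426, 0.0424, 0.0143]))
(array([ 0.4807, -0.4074,  0.0625]), array([0.0426, 0.0429, 0.0142]))
```

View pics/s8.png

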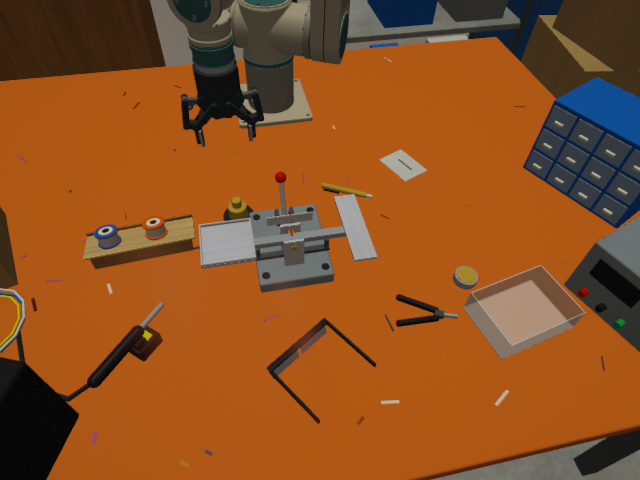

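The weight is on its pad at (237,207), both spools are on the rack, the lever is arrested, the beam is level, and the bystanders haven't moved. I'll hand the job in.

```bash
python3 -c "
from h import *
im,d=snap('scene');W=cloud('scene',d);print('weight',ctr(W[box(W,.38,.49,-.2,-.08,.04,.056)]))
print(arm.close_job())"
```

```text
weight (array([ 0.4273, -0.1409,  0.0462]), array([0.0207, 0.02  , 0.0119]))
the job is handed in; nothing more can be done
None
```

The job is handed in: the two spools present (orange and blue) were weighed against the brass weight, which was the heavier; at the last check both stood on the rack, the weight was on its pad, the lever was arrested and the beam level, though `close_job()` gave no verdict and the lever slipped from the grip once on its way back.

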